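# Fold the instrument box and the folding rule shut and slide each into its storage case

### The job

Pack away the two measuring things left open on the basement table: fold the lid of the blue instrument box fully shut and fold the yellow leaf of the folding rule fully in, then gently slide each one end first, flat on the table, into its own storage case (box into the wide pale one, rule into the narrow dark one) until it stops against the back and its end is flush with the case's mouth. Leave everything else on the table where it is.

Things in the scene. Friction and masses are not known exactly. Their poses are not given: they have to be found in the camera images.
- box_center (a point): Centre of the blue hinged instrument box when shut: 120 long (its x) x 56 wide (its y) x 32 high (base 20, lid 12), about 0.4 kg, loose on the table; this point is 16 mm above its underside. z up. Too tall and too wide for its case unless the lid is shut. Symmetrical in plan: either end may go in first.
- box_hinge (a point): Middle of the box's hinge line, on the base's +y long edge, 20 mm above its underside (28 mm in the box's y from the centre). The hinge line runs along the box's x.
- box_lid (a joint): Opening angle of the box's lid, rad: 0 shut flat, 1.57 standing straight up over the hinge, up to 2.2 leaning outwards to the box's +y side. Starts between 1.3 and 2.1. A stiff hinge (about 0.03 N m of friction): the lid stays where it is left, so it is pushed over from behind (from the +y side) and then pressed down until it meets the base; pushed hard sideways, the box slides.
- box_lid_edge (a point): Middle of the lid's free long edge, 56 mm from the hinge line; the lid is 120 x 56 x 12 thick, its outer face being 12 mm above the hinge line when shut.
- rule_center (a point): Centre of the folding rule's packet of folded leaves: 150 long (its x) x 34 wide (its y) x 14 thick, pale wood, about 0.27 kg in all, loose on the table; this point is 10 mm above its underside (with the leaf folded in the whole is 19.5 high). z up. Either end may go in first.
- rule_pivot (a point): Pivot of the rule's yellow top leaf, 60 mm from the rule's centre towards its -x end, 17 mm above its underside; its axis is upright.
- rule_leaf (a joint): Angle of the yellow leaf, rad: 0 folded exactly on top of the packet, growing as it swings level out to the packet's +y side (up to 1.6). Starts between 0.5 and 1.1. Light friction (about 0.02 N m): pushed sideways towards the packet it folds in, and a fingertip low enough then meets the packet's long side as well.
- rule_leaf_tip (a point): Centre of the far end of the yellow leaf, 135 mm from the pivot. The leaf is 150 long x 34 wide x 5 thick; its underside is 14.5 mm and its top 19.5 mm above the table.
- box_case: The box's storage case, a fixed pale plywood sleeve standing on the table, no floor (things slide in on the table top). Origin: centre of its open mouth at table height; x runs into the bay, y across it, z up. Bay 66 wide, 122 deep to the back wall, 40 high under a clear top that begins 30 mm behind the mouth; walls 8 thick, outer height 44.
- rule_case: The rule's storage case, a fixed dark wooden sleeve of the same make. Origin: centre of its open mouth at table height; x into the bay, y across, z up. Bay 44 wide, 152 deep to the back wall, 28 high under a clear top that begins 30 mm behind the mouth; walls 8 thick, outer height 32.
- mug: Blue mug, 76 across, 85 high; origin centre of its underside. To be left alone, as are the next four.
- jar: Glass jar with brass lid, 68 across, 100 high; origin centre of its underside.
- spool: Wooden thread spool 36 across, 42 high, standing between the two cases; origin centre of its underside.
- book: Red book lying flat, 130 x 190 x 28; origin centre of its underside.
- driver: Red-handled screwdriver lying on the table, about 200 long and 30 thick; origin under its middle.

How it is judged:
At the end, for the whole second after the job is handed in: Lid shut to within 0.08 rad and leaf folded in to within 0.07 rad; box in the wide case and rule in the narrow one, lying flat, within 12 mm of the bay's centre line and 0.15 rad of its direction, the outer end standing out of the mouth by no more than 5 mm; both at rest and released (value of joint box_lid below 0.08 rad and value of joint rule_leaf below 0.07 rad and x of box_center in the frame of box_case between 0.055 and 0.072 m and y of box_center in the frame of box_case between -0.012 and 0.012 m and height (world z) of each of box_center, rule_center below 0.024 m and angle between the x axis of box_center and the x axis of box_case, either way round below 0.15 rad and angle between each of box_center, rule_center's own z axis and vertical below 0.1 rad and x of rule_center in the frame of rule_case between 0.07 and 0.087 m and y of rule_center in the frame of rule_case between -0.012 and 0.012 m and angle between the x axis of rule_center and the x axis of rule_case, either way round below 0.15 rad and linear speed of each of box, rule below 0.02 m/s); the robot touches nothing.
It fails at once if a storage case is rammed or pressed with more than 60 N (contact force between any of box_case, rule_case and anything else above 60 N).
It fails at once if one of the other things (mug, jar, spool, book, screwdriver) is shifted by more than 30 mm (distance of any of mug, jar, spool, book, driver from where it was at the start of the episode above 0.03 m).
It also fails if it takes over 72 s, if anything falls off the work surface, if the arm or the gripper's body presses on something with over 40 N, if the wrist force passes 120 N, or if a joint passes its speed limit or range.

### The arm

A 6-joint arm with a two-finger parallel gripper is mounted at the origin on the work surface. World frame = base frame: x ahead of the robot, y to its left, z up, the work surface at z = 0. Lengths are in m, angles in rad, forces in N, time in s.
With the tool pointing down it reaches from about 0.425 to 0.95 m from the base axis. Payload 3.5 kg.
Tool frame: the origin (TCP) lies at the very end of the fingers, on their centre line; the grasp point (between the pads) lies bot.pinch_z behind it (bot.pinch_z is the distance from the TCP to the grasp point, in m); z points along the fingers, y is the direction in which the jaws open and shut (so a half turn about z gives the same grasp; the last joint's range is limited). The gripper opens to 85 mm and grips with 20 to 120 N. Pads are 22 mm wide; open, the fingers measure 114 mm over their backs; the gripper's body (76 mm by 85 mm) begins 54 mm behind the grasp point. The pads swing forward as they close: fully open they stand 13 mm farther back than shut.
Start: joints at [1.151, 0.286, 1.577, -0, 1.279, -0.15], TCP at [0.18, 0.651, 0.194] pointing down, gripper open.
Joint ranges: [-2.77, 2.77], [-0.9, 2.22], [0.21, 2.48], [-1.53, 4.67], [0.24, 2.81], [-2.84, 2.84]. Speed limits (rad/s): [2.79, 2.79, 3.14, 3.14, 3.14, 3.14].

### API

Orientations are given as [roll, pitch, yaw] about the fixed x, y, z axes, in that order (R = Rz(yaw) Ry(pitch) Rx(roll)).
In Python, from rig import bot gives the robot as it stands.
- The arm moves only by the tool jog_arm, never from a script. Its argument "targets" is a list of rows, each a list of 3 entries, a list of its own where there are three numbers: the shift along the tool's x, y, z in cm, then the turn about the tool's z in degrees, then the opening, from 0 (shut) to 1 (fully open). A call has exactly 5 rows; each row shifts and turns the pose as measured when the row begins, along the tool's axes as they then stand; what a row does not reach is not made up. A row lasts 1/8 s, in which the tool goes at most 62.5 mm and 10.7 degrees, less where a joint would pass 70% of its speed; a pose out of reach is approached as far as the arm can. A call is refused whole if a number of a shift passes 6.25 or a number of a turn 10.7, either way. A call with a gripper value outside its range is refused whole. The fingers move at their own pace and stop on an object; the grip force is fixed at half the most. Time passes only in rows, so rows that do not move let the fingers close, or fill a call up. It gives the time, the measured TCP pose, the force and the opening at its end, in the units of the state.
- bot.get_obs(): the state, without advancing time (a new reading comes with each control period).
- bot.get_image(name): name is "scene" or "side" or "wrist"; returns a dict with "color" (480x640x3 uint8, blue, green, red), "depth" (480x640 float32, m along the optical axis (not along the pixel's ray), 0 where there is no reading), "fx", "fy", "cx", "cy" (pixels), "k1" (the pictures are not rectified: a ray, as slopes to the right and down, at radius r is drawn at 1 + k1 r^2 times it, then the intrinsics apply), "camera_from_world" (4x4, takes a point from world to camera coordinates). Camera axes: x right, y down, z forward; pixel columns grow to the right and rows downward; lengths in m; the calibration is good to about 2 mm. A picture is of the moment at which its call begins.
- bot.hand_in(): hands the job in, once; it reports no verdict.
The state is a dict: "time": time; "q": joint angles; "qvel": joint speeds; "joint_torque": joint torques, N m; "ee_pos": TCP position; "ee_rot": TCP orientation; "contact_force": force on the tool from outside, world axes, zero at the start; "wrist_torque": the same for the moment, N m; "width": finger opening in m.
Only numpy, scipy, OpenCV 4.12 (cv2) and the standard library are available. Lean on these libraries where they do the work, as an engineer would, in place of code of your own. Each camera call takes 0.05 s, during which the arm holds its last target.

## Working session

There is one attempt and no reset: what is moved stays moved. The work goes in short steps, Python scripts to look and compute and a tool call to move; the robot and the scene stay as the last step left them, time stands still between calls to the robot, and variables do not carry over. Pictures are saved under pics/ and viewed, and the job is handed in when it is done.

Besides the shell and the picture viewer there is one more tool, called as name(argument=value, ...), one argument or row to a line, values as JSON. jog_arm: Moves the arm, as the interface text tells. Its arguments: {"type":"object","properties":{"targets":{"type":"array"}},"required":["targets"]}

```bash
ls; mkdir -p pics; python3 - <<'E'
from rig import bot
import cv2,pickle
o=bot.get_obs();print(o, bot.pinch_z)
d={}
for n in("scene","side","wrist"):
    im=bot.get_image(n);d[n]=im;cv2.imwrite(f"pics/{n}0.png",im["color"])
    print(n,im["fx"],im["fy"],im["cx"],im["cy"],im["k1"],im["camera_from_world"])
pickle.dump(d,open("im0.pkl","wb"))
E
```

```text
pics
{'time': 0.0, 'q': array([ 1.15096377e+00,  2.87172041e-01,  1.57816639e+00,  1.69080716e-05,
        1.27859053e+00, -1.49991635e-01]), 'qvel': array([ 0.00083416,  0.00013124, -0.00168887, -0.00035205,  0.00029541,
        0.00101974]), 'joint_torque': array([-1.53274777e-03, -4.05983377e+01, -2.92624837e+01, -2.10560038e-04,
        5.81082510e-03,  8.96131297e-06]), 'ee_pos': array([0.17959891, 0.64990617, 0.19304877]), 'ee_rot': array([-3.13928499e+00, -3.65112180e-04,  2.87174642e+00]), 'contact_force': array([ 0.83717804,  1.19500547, -0.41043668]), 'wrist_torque': array([ 0.04697789,  0.02503654, -0.02394728]), 'width': 0.08550956136405641} 0.0187
scene 438.27000160067644 438.27000160067644 310.9584085148939 236.85865485373643 -0.06847333472891193 [[-0.84530928  0.5341642   0.01099201  0.43367317]
 [ 0.33867888  0.55164087 -0.76222632 -0.14959581]
 [-0.41321765 -0.64059422 -0.64721729  1.23656196]
 [ 0.          0.          0.          1.        ]]
side 592.0630182395739 592.0630182395739 328.3572624368956 246.75834321064423 0.06829327212333144 [[ 0.90518199 -0.42501041  0.00342317 -0.48339128]
 [-0.2744704  -0.59067528 -0.75879425  0.20813184]
 [ 0.32451744  0.68590733 -0.6513214   1.49357383]
 [ 0.          0.          0.          1.        ]]
wrist 391.8991959686625 391.8991959686625 320.48055430821825 238.72114407260935 -0.03732336217952098 [[ 0.2668068   0.96374499 -0.00311766 -0.67383812]
 [ 0.93122653 -0.25696827  0.2584269  -0.03309235]
 [ 0.24825649 -0.0718533  -0.96602579  0.3784151 ]
 [ 0.          0.          0.          1.        ]]
```

View pics/scene0.png

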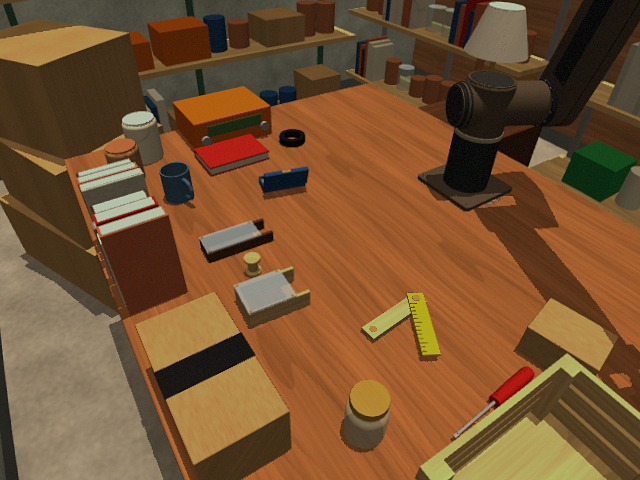

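View pics/side0.png

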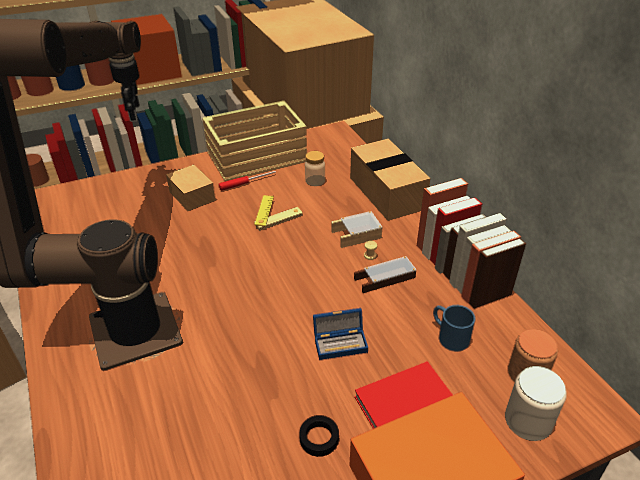

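View pics/wrist0.png

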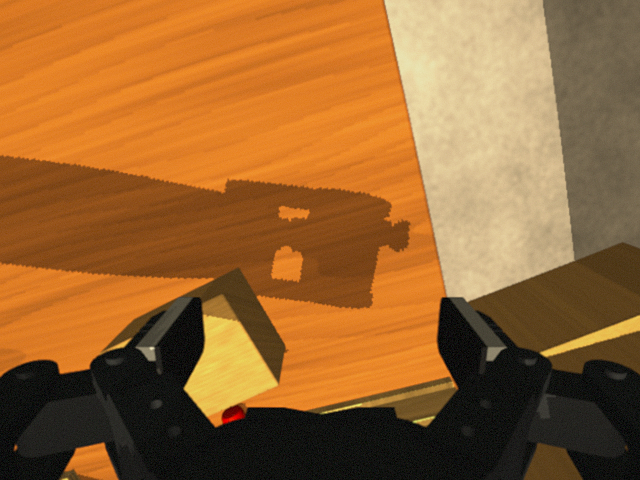

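```bash
cat > h.py <<'E'
import numpy as np, cv2
def undist(im,uv):
    uv=np.atleast_2d(np.asarray(uv,float))
    d=np.c_[(uv[:,0]-im["cx"])/im["fx"],(uv[:,1]-im["cy"])/im["fy"]]
    s=d.copy()
    for _ in range(20):
        s=d/(1+im["k1"]*(s**2).sum(1,keepdims=True))
    return s
def ray(im,uv):
    s=undist(im,uv);T=np.linalg.inv(im["camera_from_world"])
    return T[:3,3],np.c_[s,np.ones(len(s))]@T[:3,:3].T
def plane(im,uv,z):
    o,d=ray(im,uv);return o+d*((z-o[2])/d[:,2])[:,None]
def cloud(im):
    v,u=np.mgrid[0:480,0:640];o,d=ray(im,np.c_[u.ravel(),v.ravel()])
    P=o+d*im["depth"].reshape(-1,1);P[im["depth"].ravel()==0]=np.nan
    return P.reshape(480,640,3)
def proj(im,P):
    P=np.atleast_2d(P);M=im["camera_from_world"];c=P@M[:3,:3].T+M[:3,3]
    s=c[:,:2]/c[:,2:];s=s*(1+im["k1"]*(s**2).sum(1,keepdims=True))
    return s*[im["fx"],im["fy"]]+[im["cx"],im["cy"]]
def tri(a,ua,b,ub):
    (oa,da),(ob,db)=ray(a,ua),ray(b,ub);out=[]
    for x,y in zip(da,db):
        t=np.linalg.lstsq(np.c_[x,-y],ob-oa,rcond=None)[0]
        out.append((oa+x*t[0]+ob+y*t[1])/2)
    return np.array(out)
E
python3 - <<'E'
import pickle,cv2,numpy as np
from h import *
d=pickle.load(open("im0.pkl","rb"))
for n,rs in {"scene":[("box",250,155,320,205),("cases",190,210,320,330),("rule",350,280,450,370)],"side":[("box",300,300,380,370),("cases",320,200,430,300),("rule",240,185,310,240)]}.items():
    for (k,a,b,c,e) in rs:
        f=min(780//(c-a),580//(e-b))
        cv2.imwrite(f"pics/{n}_{k}.png",cv2.resize(d[n]["color"][b:e,a:c],None,fx=f,fy=f,interpolation=cv2.INTER_CUBIC));print(n,k,f)
    P=cloud(d[n]);t=P[...,2];print(n,np.nanmedian(t))
E
```

```text
scene box 11
scene cases 4
scene rule 6
scene 0.0012912714465515007
side box 8
side cases 5
side rule 10
side 0.003855027953191703
```

View pics/scene_cases.png

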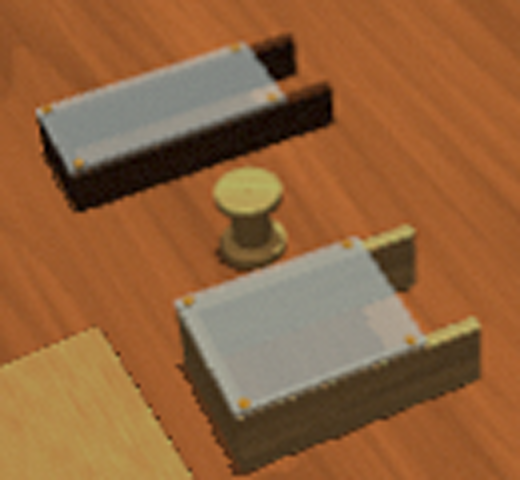

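View pics/side_cases.png

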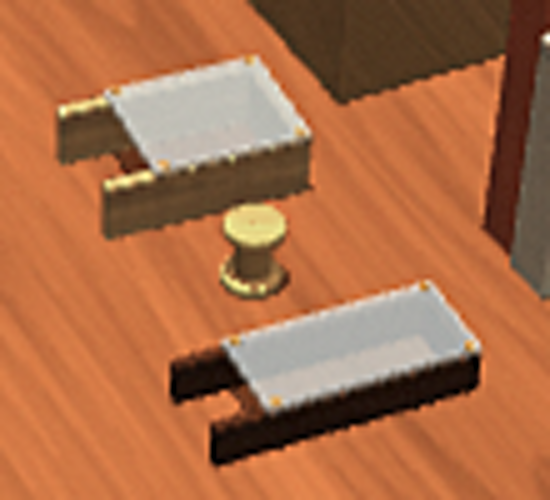

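View pics/side_box.png

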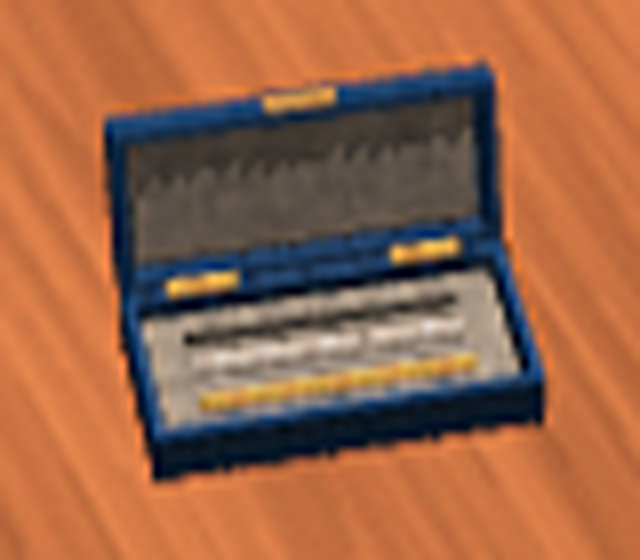

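View pics/scene_rule.png

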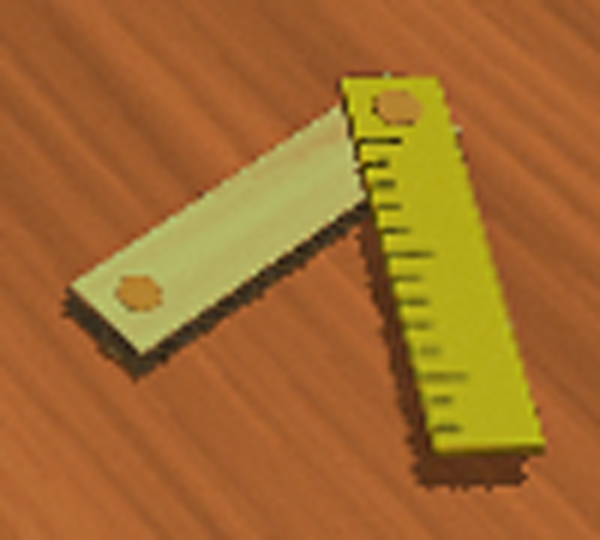

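View pics/side_rule.png

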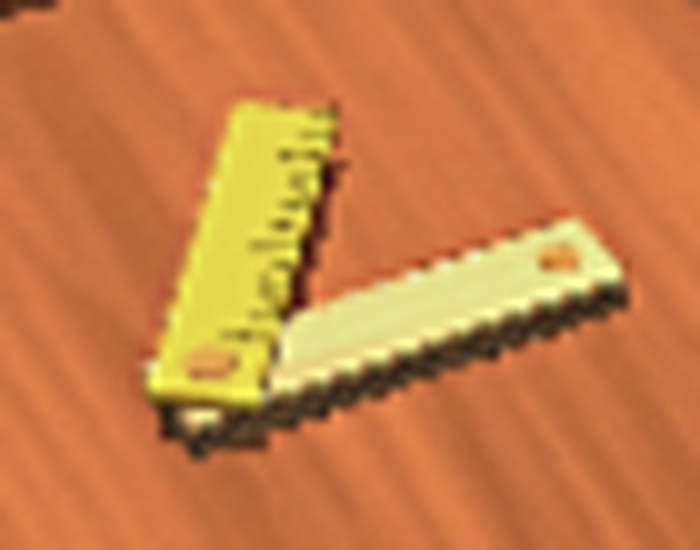

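View pics/scene_box.png

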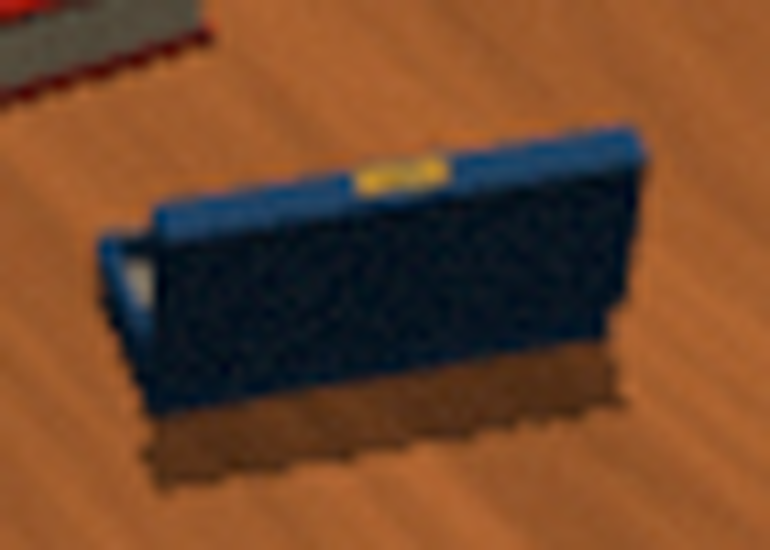

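```bash
python3 - <<'E'
import pickle,numpy as np
from h import *
np.set_printoptions(precision=4,suppress=True)
d=pickle.load(open("im0.pkl","rb"));S,D=d["scene"],d["side"]
sc=lambda l,o,f:[(o[0]+a/f,o[1]+b/f) for a,b in l]
pc=sc([(480,322),(413,228),(178,302),(242,413)],(190,210),4)
pd=sc([(58,105),(103,185),(310,137),(255,58)],(320,200),5)
print("pale scene\n",plane(S,pc,.044),"\nside\n",plane(D,pd,.044))
rc=sc([(332,90),(293,38),(38,112),(75,172)],(190,210),4)
rd=sc([(171,360),(213,427),(480,345),(428,285)],(320,200),5)
print("rule case scene\n",plane(S,rc,.032),"\nside\n",plane(D,rd,.032))
# rule: packet top z=.014(?) , pivot leaf top
print("rule leaf scene pivot, end corners",plane(S,sc([(398,107),(435,450),(545,448),(342,80),(437,78)],(350,280),6),.0195))
print("packet scene far corners",plane(S,sc([(72,288),(142,355)],(350,280),6),.014), plane(S,sc([(138,293)],(350,280),6),.0145))
print("side leaf pivot, corners",plane(D,sc([(212,362),(238,100),(338,107),(152,388),(262,402)],(240,185),10),.0195))
print("packet side",plane(D,sc([(572,218),(625,282)],(240,185),10),.014))
print("box side rim .02",plane(D,sc([(155,435),(543,375),(130,300),(502,238)],(300,300),8),.02))
print("box side bottom",plane(D,sc([(157,478),(543,420)],(300,300),8),.0))
print("box scene bottom ",plane(S,sc([(155,410),(605,340)],(250,155),11),0))
lt=sc([(160,205),(637,128)],(250,155),11)
# lid outer/inner top edges tri. scene left=side right
ls=sc([(485,64),(110,117)],(300,300),8)
print("lid top far(in scene)/ inner? tri",tri(S,lt,D,sc([(492,75),(110,130)],(300,300),8)))
ps,pd_=cloud(S),cloud(D)
for n,P,reg in(("S",ps,(255,165,315,195)),("D",pd_,(312,308,370,362))):
    a,b,c,e=reg;Q=P[b:e,a:c].reshape(-1,3);Q=Q[Q[:,2]>.012]
    print(n,len(Q),Q.min(0),Q.max(0)); 
    for z0 in np.arange(.012,.1,.008):
        q=Q[(Q[:,2]>z0)&(Q[:,2]<z0+.008)]
        if len(q):print(z0.round(3),len(q),np.median(q,0))
E
```

```text
pale scene
 [[0.6098 0.1488 0.044 ]
 [0.6043 0.0746 0.044 ]
 [0.7305 0.0587 0.044 ]
 [0.735  0.1392 0.044 ]] 
side
 [[0.611  0.1416 0.044 ]
 [0.6025 0.0634 0.044 ]
 [0.732  0.0518 0.044 ]
 [0.7391 0.1329 0.044 ]]
rule case scene
 [[ 0.5801 -0.059   0.032 ]
 [ 0.5767 -0.1142  0.032 ]
 [ 0.7326 -0.1296  0.032 ]
 [ 0.7339 -0.071   0.032 ]] 
side
 [[ 0.5772 -0.0731  0.032 ]
 [ 0.5737 -0.1288  0.032 ]
 [ 0.7357 -0.1335  0.032 ]
 [ 0.7354 -0.0789  0.032 ]]
rule leaf scene pivot, end corners [[0.4257 0.2602 0.0195]
 [0.5099 0.3685 0.0195]
 [0.4814 0.3859 0.0195]
 [0.4336 0.2409 0.0195]
 [0.4053 0.2575 0.0195]]
packet scene far corners [[0.5623 0.2591 0.014 ]
 [0.5596 0.2914 0.014 ]] [[0.546  0.2721 0.0145]]
side leaf pivot, corners [[0.4303 0.2586 0.0195]
 [0.4851 0.3829 0.0195]
 [0.5127 0.3659 0.0195]
 [0.4095 0.2543 0.0195]
 [0.4372 0.234  0.0195]]
packet side [[0.5604 0.2868 0.014 ]
 [0.5624 0.2494 0.014 ]]
box side rim .02 [[ 0.378  -0.2819  0.02  ]
 [ 0.4933 -0.3104  0.02  ]
 [ 0.3927 -0.2313  0.02  ]
 [ 0.5073 -0.2571  0.02  ]]
box side bottom [[ 0.3785 -0.2821  0.    ]
 [ 0.4937 -0.3
[... 227 characters left out ...]
.0766]
0.012 52 [ 0.4821 -0.2443  0.0179]
0.02 103 [ 0.4657 -0.2328  0.0236]
0.028 80 [ 0.4524 -0.2278  0.0322]
0.036 89 [ 0.4554 -0.2265  0.04  ]
0.044 91 [ 0.4512 -0.2226  0.0482]
0.052 79 [ 0.4548 -0.2211  0.0561]
0.06 98 [ 0.4528 -0.2176  0.0637]
0.068 185 [ 0.453  -0.2192  0.0722]
0.076 2 [ 0.4484 -0.2202  0.0764]
D 2080 [ 0.3751 -0.3128  0.012 ] [ 0.5111 -0.1994  0.0809]
0.012 759 [ 0.4397 -0.2691  0.0162]
0.02 426 [ 0.4448 -0.2473  0.0232]
0.028 163 [ 0.4491 -0.2321  0.032 ]
0.036 148 [ 0.4489 -0.2289  0.0402]
0.044 146 [ 0.4564 -0.2274  0.0482]
0.052 139 [ 0.4525 -0.2249  0.056 ]
0.06 103 [ 0.4529 -0.2227  0.0632]
0.068 164 [ 0.4517 -0.2222  0.0733]
0.076 32 [ 0.4466 -0.2261  0.0774]
```

```bash
cat >> h.py <<'E'
def plan(wps, obs):
    """wps: list of (x,y,z,yaw,nrows). prints tool shift rows (ideal tracking)"""
    p=np.array(obs["ee_pos"]);yaw=obs["ee_rot"][2]
    for x,y,z,yw,n in wps:
        p0=p.copy();y0=yaw;t=np.array([x,y,z]);dy=(yw-y0+np.pi)%(2*np.pi)-np.pi
        for i in range(n):
            a=y0+dy*i/n;dd=(t-p0)/n
            print([round(v*100,2) for v in (dd[0]*np.cos(a)+dd[1]*np.sin(a),dd[0]*np.sin(a)-dd[1]*np.cos(a),-dd[2])],round(-np.degrees(dy/n),1))
        p=t;yaw=yw
        print("-- at",x,y,z,yw)
E
python3 - <<'E'
import pickle
from rig import bot
from h import *
d=pickle.load(open("im0.pkl","rb"));S=d["scene"]
np.set_printoptions(precision=3,suppress=True)
print("driver,jar,jarlid,woodbox,spool,mug,book",plane(S,[(455,437),(533,370),(365,440),(565,360),(252,273),(178,200),(232,150)],0), plane(S,[(370,398)],.1))
plan([(.434,.38,.13,3.25,6),(.434,.38,.006,3.25,4),(.481,.375,.006,3.25,3),(.529,.33,.006,3.25,3),(.529,.301,.006,3.25,2)],bot.get_obs())
E
```

```text
driver,jar,jarlid,woodbox,spool,mug,book [[ 0.561  0.504  0.   ]
 [ 0.349  0.495  0.   ]
 [ 0.684  0.43   0.   ]
 [ 0.279  0.515  0.   ]
 [ 0.668  0.004  0.   ]
 [ 0.715 -0.346  0.   ]
 [ 0.479 -0.518  0.   ]] [[0.676 0.416 0.1  ]]
[np.float64(-5.29), np.float64(-3.21), np.float64(1.06)] -3.6
[np.float64(-5.07), np.float64(-3.53), np.float64(1.06)] -3.6
[np.float64(-4.84), np.float64(-3.85), np.float64(1.06)] -3.6
[np.float64(-4.59), np.float64(-4.14), np.float64(1.06)] -3.6
[np.float64(-4.32), np.float64(-4.43), np.float64(1.06)] -3.6
[np.float64(-4.03), np.float64(-4.69), np.float64(1.06)] -3.6
-- at 0.434 0.38 0.13 3.25
[np.float64(-0.0), np.float64(0.0), np.float64(3.1)] -0.0
[np.float64(-0.0), np.float64(0.0), np.float64(3.1)] -0.0
[np.float64(-0.0), np.float64(0.0), np.float64(3.1)] -0.0
[np.float64(-0.0), np.float64(0.0), np.float64(3.1)] -0.0
-- at 0.434 0.38 0.006 3.25
[np.float64(-1.54), np.float64(-0.34), np.float64(-0.0)] -0.0
[np.float64(-1.54), np.float64(-0.34), np.float64(-0.0)] -0.0
[np.float64(-1.54), np.float64(-0.34), np.float64(-0.0)] -0.0
-- at 0.481 0.375 0.006 3.25
[np.float64(-1.43), np.float64(-1.66), np.float64(-0.0)] -0.0
[np.float64(-1.43), np.float64(-1.66), np.float64(-0.0)] -0.0
[np.float64(-1.43), np.float64(-1.66), np.float64(-0.0)] -0.0
-- at 0.529 0.33 0.006 3.25
[np.float64(0.16), np.float64(-1.44), np.float64(-0.0)] -0.0
[np.float64(0.16), np.float64(-1.44), np.float64(-0.0)] -0.0
-- at 0.529 0.301 0.006 3.25
```

jog_arm(
  targets=[
    [[-5.2,-3.2,0.5],-4,0],
    [[-5.0,-3.5,0.5],-4,0],
    [[-4.8,-3.8,1],-4,0],
    [[-4.5,-4.1,1],-4,0],
    [[-4.3,-4.4,1],-4,0],
  ],
)

```text
time: 0.78
ee_pos: [0.3935, 0.4301, 0.152]
ee_rot: [-3.141, -0.0, -3.042]
contact_force: [0.5, 1.0, -0.1]
width: 0.0
```

jog_arm(
  targets=[
    [[-3.5,-5.2,1],0,0],
    [[0,0,2],0,0],
    [[0,0,3],0,0],
    [[0,0,4],0,0],
    [[0,0,4],0,0],
  ],
)

```text
time: 1.4
ee_pos: [0.4393, 0.3789, 0.0115]
ee_rot: [3.139, 0.007, -3.051]
contact_force: [1.5, 0.1, -0.0]
width: -0.0
```

```bash
python3 - <<'E'
from rig import bot
import cv2
cv2.imwrite("pics/w1.png",bot.get_image("wrist")["color"]);print(bot.get_obs()["ee_pos"],bot.get_obs()["ee_rot"])
E
```

```text
[0.43523734 0.37629234 0.0053566 ] [-3.13910684e+00 -2.68832841e-03 -3.05095518e+00]
```

View pics/w1.png

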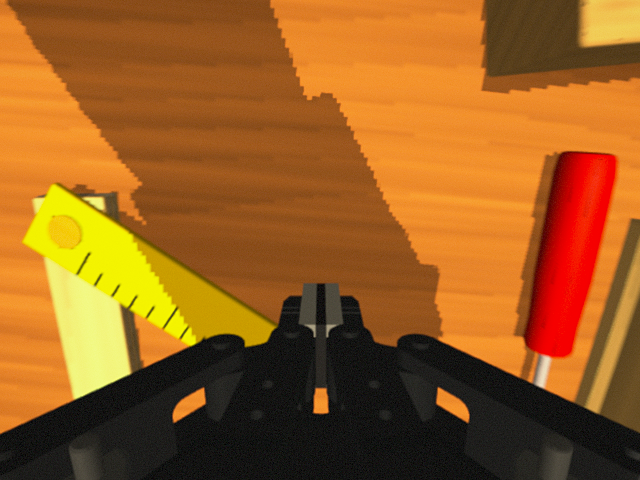

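jog_arm(
  targets=[
    [[-1.5,-0.3,0],0,0],
    [[-1.5,-0.4,0],0,0],
    [[-1.5,-0.6,0],0,0],
    [[-1.4,-1.4,0],0,0],
    [[-1.4,-1.6,0],0,0],
  ],
)

```text
time: 2.08
ee_pos: [0.52, 0.3398, 0.0102]
ee_rot: [-3.141, 0.004, -3.049]
contact_force: [-0.6, -0.5, -0.2]
width: 0.0001
```

```bash
python3 - <<'E'
from rig import bot
import cv2
i=bot.get_image("side");print(bot.get_obs()["ee_pos"])
cv2.imwrite("pics/s1.png",cv2.resize(i["color"][150:260,220:340],None,fx=5,fy=5))
E
```

```text
[0.522297   0.33805077 0.01055482]
```

View pics/s1.png

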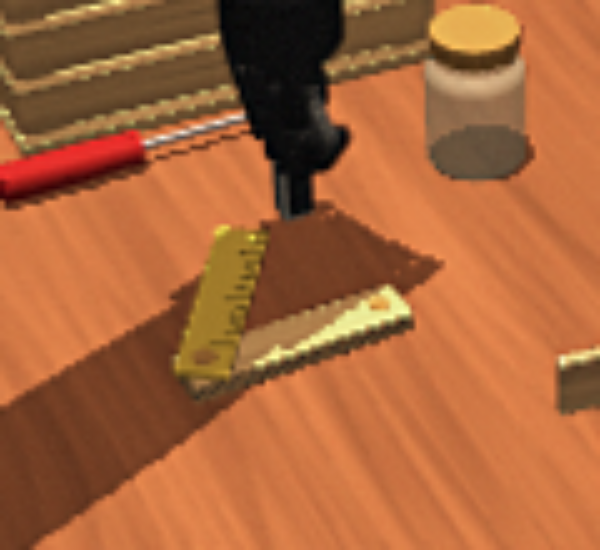

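```bash
python3 - <<'E'
from rig import bot
from h import *
np.set_printoptions(precision=4,suppress=True)
import cv2
i=bot.get_image("side");s=bot.get_image("scene")
cv2.imwrite("pics/c1.png",cv2.resize(s["color"][250:390,330:490],None,fx=4,fy=4))
print(bot.get_obs()["ee_pos"],bot.get_obs()["contact_force"])
q=lambda l:[(220+a/5,150+b/5) for a,b in l]
print(plane(i,q([(218,225),(270,232),(205,357),(290,212)]),.0195),plane(i,q([(382,303),(408,285),(390,290)]),.014))
E
```

```text
[0.5194 0.3395 0.0097] [-0.8583  0.7055 -0.0255]
[[0.4845 0.3832 0.0195]
 [0.5119 0.3621 0.0195]
 [0.4294 0.258  0.0195]
 [0.5316 0.3772 0.0195]] [[0.5504 0.2696 0.014 ]
 [0.5725 0.28   0.014 ]
 [0.5602 0.2799 0.014 ]]
```

View pics/c1.png

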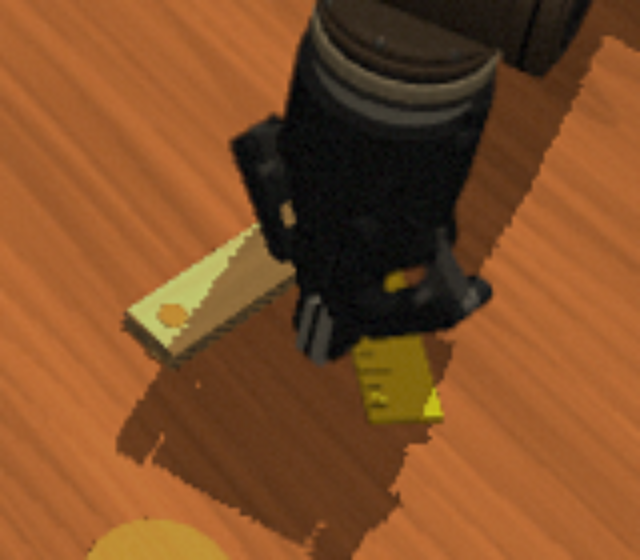

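```bash
python3 - <<'E'
from rig import bot
from h import *
np.set_printoptions(precision=4,suppress=True)
i=bot.get_image("side");s=bot.get_image("scene");o=bot.get_obs();p=o["ee_pos"]
print(p,o["ee_rot"],o["contact_force"],o["q"])
print("side",(proj(i,p)-[220,150])*5,"scene",(proj(s,p)-[330,250])*4)
print(tri(s,[(330+318/4,250+358/4)],i,[(220+292/5,150+215/5)]))
import cv2
w=bot.get_image("wrist");cv2.imwrite("pics/w2.png",w["color"])
E
```

```text
[0.5178 0.3402 0.0091] [-3.1408  0.0019 -3.0499] [-0.4425 -0.6237  0.2537] [ 0.4184  0.3766  1.831  -0.0016  0.9324 -1.2431]
side [[292.0099 261.3137]] scene [[310.9604 397.1471]]
[[0.5211 0.3417 0.043 ]]
```

View pics/w2.png

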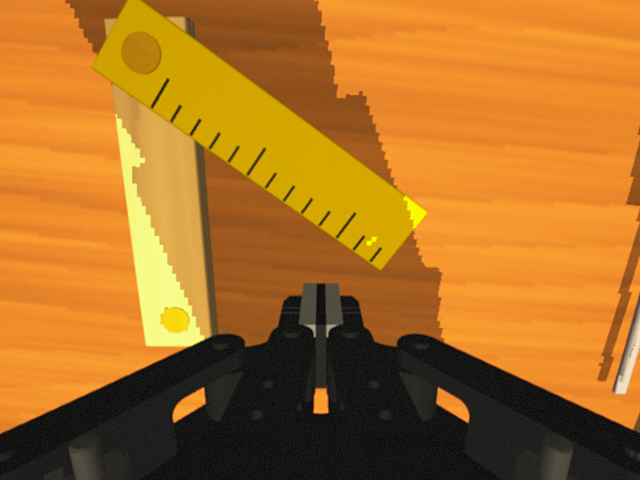

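```bash
python3 - <<'E'
from rig import bot
from h import *
np.set_printoptions(precision=4,suppress=True)
i=bot.get_image("side");s=bot.get_image("scene");p=bot.get_obs()["ee_pos"];print(p)
for n,im in(("side",i),("scene",s)):
    P=cloud(im);m=(abs(P[...,0]-p[0])<.04)&(abs(P[...,1]-p[1])<.04)&(P[...,2]>.028)
    z=P[m];k=z[:,2].argsort()[:12];print(n,m.sum(),z[k])
u=proj(i,p+[0,0,.03])[0].astype(int)
cv2.imwrite("pics/s2.png",cv2.resize(i["color"][u[1]-35:u[1]+25,u[0]-40:u[0]+40],None,fx=9,fy=9))
import pickle
d=pickle.load(open("im0.pkl","rb"));print("start proj",proj(d["side"],[[.18,.65,.193]]),proj(d["scene"],[[.18,.65,.193]]))
cv2.imwrite("pics/s3.png",cv2.resize(d["side"]["color"][60:130,90:170],None,fx=8,fy=8))
E
```

```text
[0.5172 0.3408 0.0089]
side 887 [[0.4837 0.3223 0.0287]
 [0.52   0.3352 0.0477]
 [0.5107 0.3368 0.0495]
 [0.511  0.3288 0.0507]
 [0.5127 0.3333 0.0511]
 [0.521  0.3286 0.0517]
 [0.5258 0.3323 0.0517]
 [0.52   0.3347 0.0519]
 [0.5085 0.3394 0.0523]
 [0.5147 0.3295 0.053 ]
 [0.508  0.3462 0.0557]
 [0.5124 0.3316 0.0561]]
scene 6512 [[0.5199 0.3481 0.0449]
 [0.527  0.3366 0.0486]
 [0.527  0.3392 0.0486]
 [0.5241 0.349  0.049 ]
 [0.5256 0.3481 0.049 ]
 [0.5265 0.3461 0.0503]
 [0.5266 0.3437 0.0505]
 [0.5271 0.3388 0.0511]
 [0.5272 0.3415 0.0513]
 [0.5257 0.3476 0.0515]
 [0.5228 0.3496 0.0517]
 [0.5261 0.3427 0.052 ]]
start proj [[138.0412 128.0902]] [[723.5896 317.1964]]
```

View pics/s2.png

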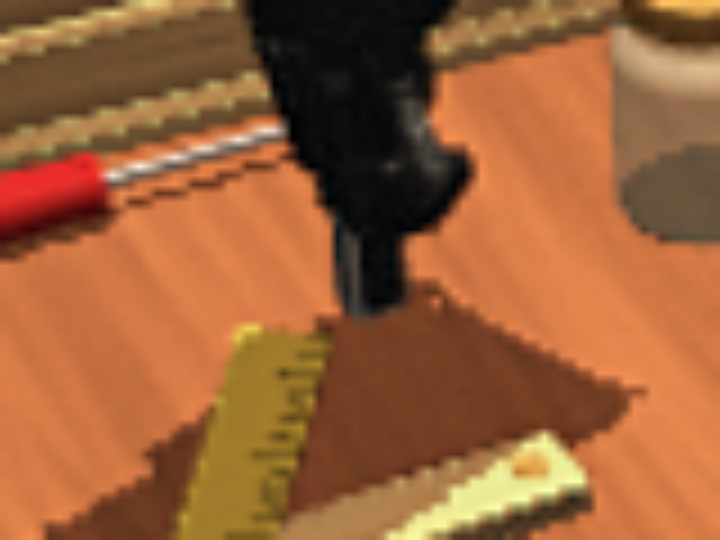

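View pics/s3.png

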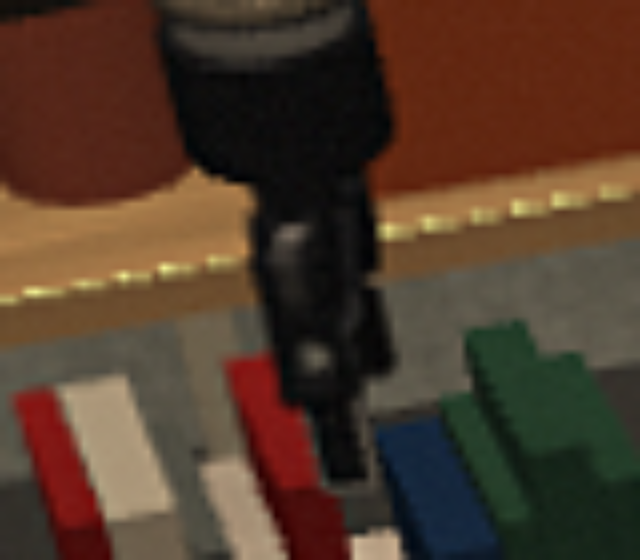

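```bash
python3 - <<'E'
from rig import bot
from h import *
np.set_printoptions(precision=4,suppress=True)
w=bot.get_image("wrist");o=bot.get_obs();print(o["ee_pos"],o["width"])
P=cloud(w)
for u,v in[(560,100),(300,200),(60,200),(320,300),(320,290),(140,50)]:print(u,v,P[v,u],w["depth"][v,u])
print("tcp proj",proj(w,o["ee_pos"]),proj(w,o["ee_pos"]+[0,0,.034]))
T=np.linalg.inv(w["camera_from_world"]);print(T)
E
```

```text
[0.5173 0.3409 0.009 ] 0.00010416606631567466
560 100 [ 0.4258  0.4438 -0.0009] 0.1777877
300 200 [0.4806 0.3287 0.0181] 0.17105544
60 200 [ 0.4947  0.2094 -0.0012] 0.19068982
320 300 [0.5058 0.3399 0.0655] 0.13208172
320 290 [0.5058 0.3399 0.0569] 0.14033778
140 50 [0.4258 0.2601 0.0196] 0.15388961
tcp proj [[320.1689 273.9896]] [[319.9448 303.4231]]
[[-0.0927  0.9614  0.2592  0.4517]
 [ 0.9957  0.09    0.0223  0.3353]
 [-0.0019  0.2602 -0.9656  0.1876]
 [ 0.      0.      0.      1.    ]]
```

```bash
python3 - <<'E'
import pickle
from h import *
np.set_printoptions(precision=4,suppress=True)
d=pickle.load(open("im0.pkl","rb"))
for dz in (0,.02,.034,.047):
  t=np.array([.1796,.65,.193+dz]);y=2.8717;ty=np.array([np.sin(y),-np.cos(y),0])
  print(dz,proj(d["side"],[t-ty*.05,t+ty*.05]).round(1).tolist(),proj(d["wrist"],[t-ty*.043,t+ty*.043]).round(0).tolist())
W=d["wrist"];P=cloud(W)
print(P[200,100],P[305,180],P[305,455],P[350,150],P[400,240])
E
```

```text
0 [[136.8, 136.2], [139.0, 120.3]] [[232.0, 274.0], [409.0, 274.0]]
0.02 [[135.4, 130.4], [137.6, 114.6]] [[222.0, 289.0], [419.0, 290.0]]
0.034 [[134.4, 126.3], [136.6, 110.6]] [[213.0, 303.0], [427.0, 303.0]]
0.047 [[133.5, 122.4], [135.7, 106.8]] [[204.0, 317.0], [436.0, 318.0]]
[ 0.1178  0.4432 -0.0021] [0.1568 0.6082 0.2529] [0.1808 0.696  0.2533] [0.1574 0.6098 0.2808] [0.3203 0.5352 0.0704]
```

jog_arm(
  targets=[
    [[4,2.2,-1],0,0],
    [[4.2,2.3,0],0,0],
    [[0,0,2],0,0],
    [[0,0,1.5],0,0],
    [[0,0,0.7],0,0],
  ],
)

```text
time: 3.15
ee_pos: [0.4298, 0.3801, -0.0244]
ee_rot: [3.142, 0.004, -3.047]
contact_force: [-0.5, 0.7, 0.5]
width: 0.0004
```

```bash
python3 - <<'E'
from rig import bot
from h import *
np.set_printoptions(precision=4,suppress=True)
i=bot.get_image("side");o=bot.get_obs();p=o["ee_pos"];print(p,o["contact_force"])
u=proj(i,p+[0,0,.03])[0].astype(int)
cv2.imwrite("pics/s4.png",cv2.resize(i["color"][u[1]-35:u[1]+30,u[0]-40:u[0]+60],None,fx=7,fy=7))
E
```

```text
[ 0.4295  0.3797 -0.0251] [-0.2547 -1.4424 -1.0853]
```

View pics/s4.png

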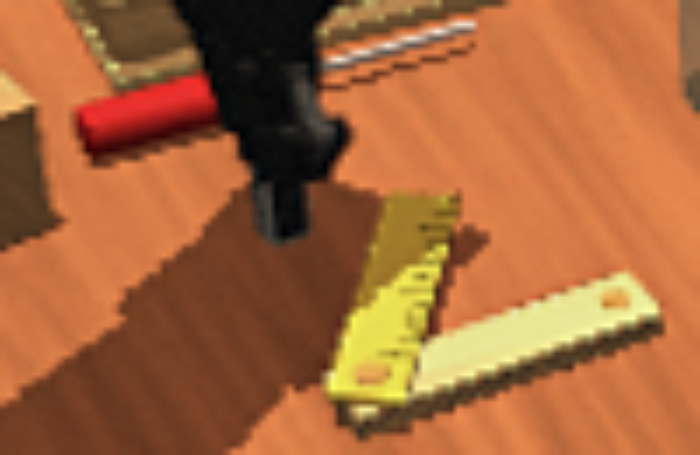

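jog_arm(
  targets=[
    [[0,0,0.3],0,0],
    [[0,0,0.3],0,0],
    [[0,0,0.3],0,0],
    [[0,0,0.2],0,0],
    [[0,0,0.2],0,0],
  ],
)

```text
time: 3.82
ee_pos: [0.432, 0.3793, -0.0369]
ee_rot: [-3.141, 0.003, -3.05]
contact_force: [-6.5, -3.7, 16.4]
width: -0.0
```

jog_arm(
  targets=[
    [[-1.5,-0.3,-0.6],0,0],
    [[-1.5,-0.4,0],0,0],
    [[-1.5,-0.6,0],0,0],
    [[-1.4,-1.2,0.1],0,0],
    [[-1.3,-1.5,0.1],0,0],
  ],
)

```text
time: 4.45
ee_pos: [0.5124, 0.3449, -0.0321]
ee_rot: [-3.142, 0.005, -3.048]
contact_force: [-0.4, 0.3, -1.1]
width: 0.0001
```

```bash
cat > look.py <<'E'
import sys
from rig import bot
from h import *
np.set_printoptions(precision=4,suppress=True)
n,out=sys.argv[1:3];i=bot.get_image(n);o=bot.get_obs()
print(o["time"],o["ee_pos"],o["ee_rot"],o["contact_force"],o["width"])
c=i["color"]
if len(sys.argv)>3:
    a,b,e,f=map(int,sys.argv[3:7]);k=min(780//(e-a),580//(f-b));c=cv2.resize(c[b:f,a:e],None,fx=k,fy=k,interpolation=cv2.INTER_CUBIC);print("scale",k)
cv2.imwrite("pics/"+out,c);import pickle;pickle.dump(i,open("last_"+n+".pkl","wb"))
E
python3 look.py side s5.png 230 170 330 245
```

```text
4.5 [ 0.5143  0.3432 -0.032 ] [-3.1409  0.0066 -3.0498] [ 0.4851 -1.1071 -0.0833] 7.568894560166306e-05
scale 7
```

View pics/s5.png

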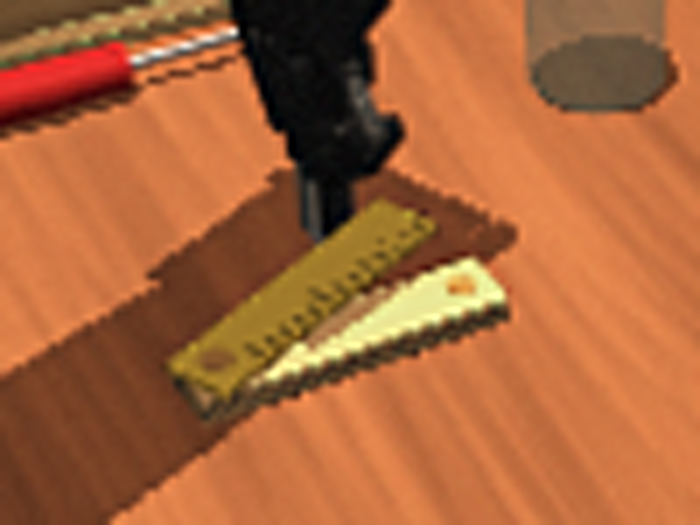

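jog_arm(
  targets=[
    [[-0.8,-1.2,0.1],0,0],
    [[-0.5,-1.2,0],0,0],
    [[0,-1.2,0],0,0],
    [[0.1,-0.7,0],0,0],
    [[0,-0.3,0],0,0],
  ],
)

```text
time: 5.12
ee_pos: [0.5312, 0.2946, -0.0335]
ee_rot: [-3.141, 0.006, -3.051]
contact_force: [1.3, 0.5, -0.8]
width: -0.0002
```

```bash
python3 look.py wrist w6.png
```

```text
5.175 [ 0.5312  0.2944 -0.0336] [-3.1408  0.0053 -3.0512] [-0.0537 -0.7479 -0.3485] -5.608572496589167e-05
```

View pics/w6.png

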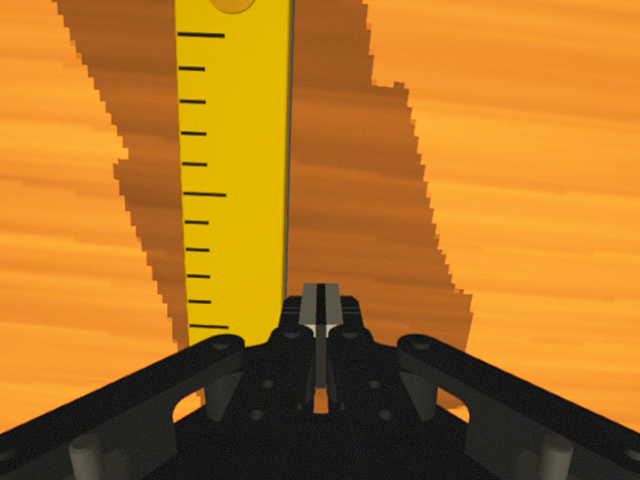

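jog_arm(
  targets=[
    [[0,1.5,0],0,0],
    [[1,0,-5],0,1],
    [[3,-2,-6],0,1],
    [[4,-2,-3],0,1],
    [[2.0,-1,0],0,1],
  ],
)

```text
time: 5.8
ee_pos: [0.434, 0.2563, 0.1052]
ee_rot: [-3.14, 0.003, -3.047]
contact_force: [-0.9, 0.0, 0.5]
width: 0.0723
```

```bash
python3 look.py wrist w7.png
```

```text
5.85 [0.4314 0.2554 0.1038] [-3.1391 -0.0011 -3.0463] [-1.304   1.4865 -1.7629] 0.07876273265535585
```

View pics/w7.png

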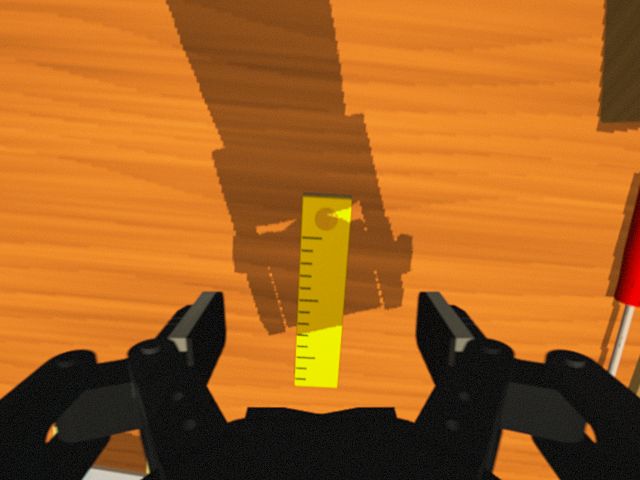

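```bash
cat > mask.py <<'E'
import pickle,sys
from h import *
np.set_printoptions(precision=4,suppress=True)
w=pickle.load(open("last_wrist.pkl","rb"))
hsv=cv2.cvtColor(w["color"],cv2.COLOR_BGR2HSV)
m=cv2.inRange(hsv,(24,150,90),(34,255,255));m=cv2.morphologyEx(m,cv2.MORPH_CLOSE,np.ones((9,9)));m=cv2.morphologyEx(m,cv2.MORPH_OPEN,np.ones((9,9)))
c=max(cv2.findContours(m,0,2)[0],key=cv2.contourArea).reshape(-1,2)
P=plane(w,c,.0195)[:,:2]*1000
(r,s,a)=cv2.minAreaRect(P.astype(np.float32));b=cv2.boxPoints((r,s,a))
e=b[1]-b[0];f=b[2]-b[1];L=e if np.linalg.norm(e)>np.linalg.norm(f) else f
if L[0]<0:L=-L
print("centre mm",r,"size",s,"yaw",np.arctan2(L[1],L[0]));print(b)
E
python3 mask.py; python3 - <<'E'
import pickle
from h import *
w=pickle.load(open("last_wrist.pkl","rb"))
print(plane(w,[(303,194),(352,197),(337,388),(294,386),(326,219)],.0195))
E
```

```text
centre mm (484.5261535644531, 261.34759521484375) size (149.43667602539062, 33.69200134277344) yaw 0.036796354
[[409.2387 275.4334]
 [410.4781 241.7643]
 [559.8136 247.2617]
 [558.5742 280.9309]]
[[0.4094035  0.24206371 0.0195    ]
 [0.40828508 0.27538497 0.0195    ]
 [0.55904684 0.281186   0.0195    ]
 [0.56047475 0.24748455 0.0195    ]
 [0.42517822 0.25929451 0.0195    ]]
```

jog_arm(
  targets=[
    [[-1.6,0.3,2],3.3,1],
    [[-0.2,0.1,4],0,1],
    [[0,0,4],0,1],
    [[0,0,2.5],0,1],
    [[0,0,1],0,1],
  ],
)

```text
time: 6.48
ee_pos: [0.4518, 0.267, -0.0324]
ee_rot: [3.141, 0.006, -3.101]
contact_force: [0.3, 0.6, -0.3]
width: 0.0852
```

jog_arm(
  targets=[
    [[0,-0.7,0.2],0,1],
    [[0,0,0],0,0.2],
    [[0,0,0],0,0.2],
    [[0,0,0],0,0.2],
    [[0,0,0],0,0.2],
  ],
)

```text
time: 7.1
ee_pos: [0.4541, 0.261, -0.0317]
ee_rot: [3.14, 0.01, -3.1]
contact_force: [0.0, 0.3, -2.8]
width: 0.0324
```

```bash
python3 look.py wrist w8.png; python3 look.py side s8.png 230 180 350 270
```

```text
7.15 [ 0.454   0.2609 -0.0319] [ 3.1402  0.0098 -3.1002] [ 0.218  -0.2501 -2.5778] 0.032214145857403696
7.2 [ 0.454   0.2609 -0.032 ] [ 3.1402  0.0098 -3.1001] [-0.2871  0.2349 -0.0777] 0.03231080299531217
scale 6
```

View pics/w8.png

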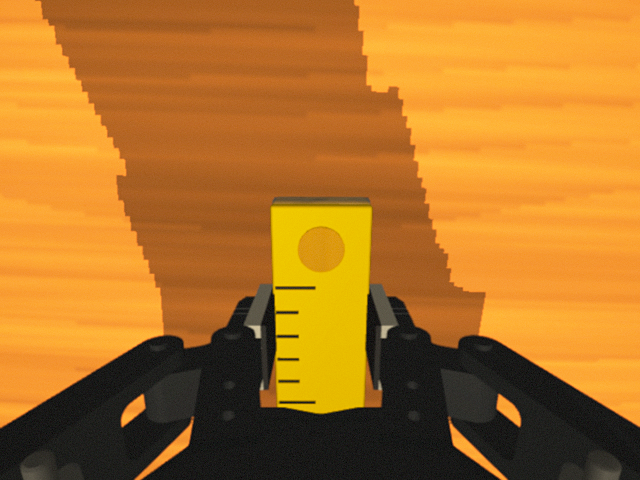

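View pics/s8.png

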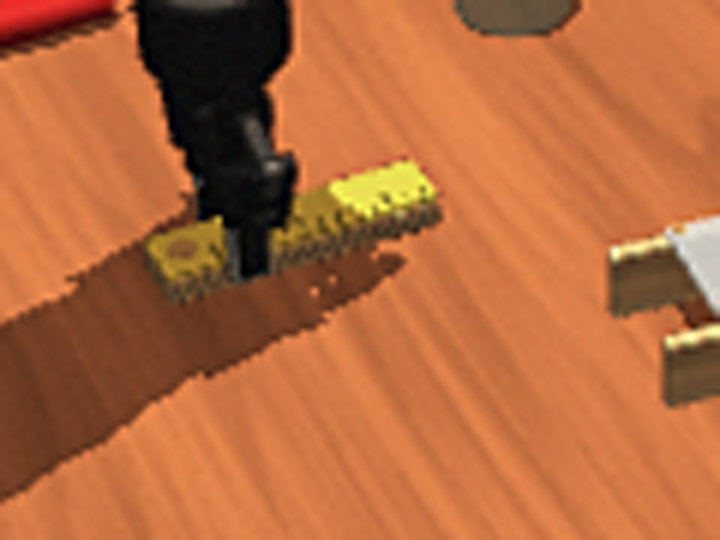

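jog_arm(
  targets=[
    [[0,-2.5,-0.1],0,0.2],
    [[0,-4,0],0,0.2],
    [[0,-4,0],1,0.2],
    [[0,-4,0],1,0.2],
    [[0,-4,0],1,0.2],
  ],
)

```text
time: 7.82
ee_pos: [0.459, 0.0735, -0.032]
ee_rot: [3.139, 0.01, 3.136]
contact_force: [0.9, 0.2, -0.6]
width: 0.0324
```

jog_arm(
  targets=[
    [[0.2,-4,0],1,0.2],
    [[0.2,-4,0],1,0.2],
    [[0.2,-4,0],0.5,0.2],
    [[0.1,-3,0],0,0.2],
    [[0,-0.8,0],0,0.2],
  ],
)

```text
time: 8.45
ee_pos: [0.4467, -0.0903, -0.032]
ee_rot: [3.138, 0.011, 3.088]
contact_force: [0.4, 3.6, 1.9]
width: 0.0325
```

```bash
python3 look.py side s9.png 290 240 430 330; python3 look.py scene c9.png 190 200 330 300
```

```text
8.5 [ 0.4469 -0.0904 -0.032 ] [3.1385 0.0116 3.0884] [ 0.5629 -0.7697 -2.6846] 0.03264419409005838
scale 5
8.55 [ 0.447  -0.0896 -0.032 ] [3.1386 0.0116 3.0891] [-1.6238 -0.4099 -0.4623] 0.03266060939008217
scale 5
```

View pics/s9.png

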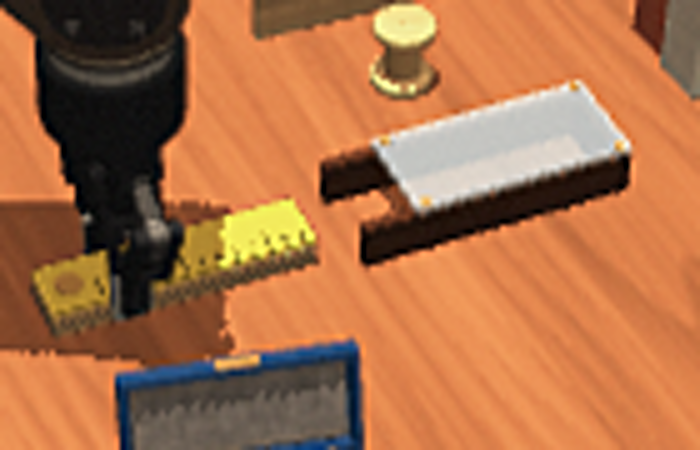

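View pics/c9.png

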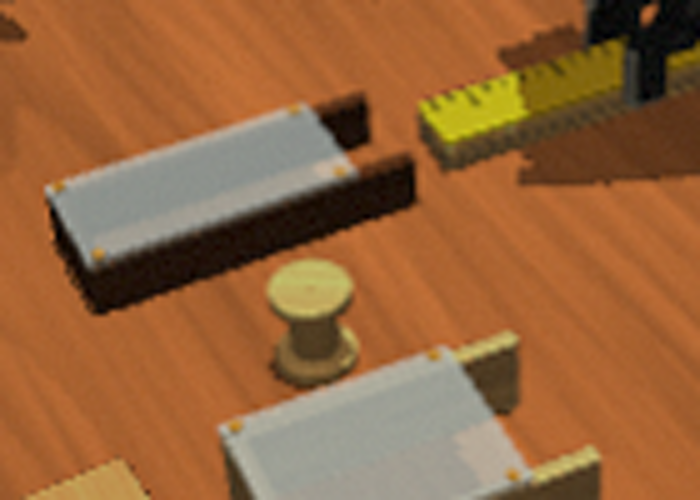

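```bash
cat > meas.py <<'E'
import pickle
from h import *
np.set_printoptions(precision=4,suppress=True)
S=pickle.load(open("last_scene.pkl","rb"));D=pickle.load(open("last_side.pkl","rb"))
E
python3 - <<'E'
from meas import *
a=lambda l:[(290+x/5,240+y/5) for x,y in l];b=lambda l:[(190+x/5,200+y/5) for x,y in l]
for n,P in(("side",plane(D,a([(385,141),(427,202),(575,87),(622,146)]),.033)),("scene",plane(S,b([(296,111),(341,171),(58,187),(98,254)]),.033))):
    m,k=P[:2].mean(0),P[2:].mean(0);print(n,P,"\nfront mid",m,"back",k,"yaw",np.arctan2(*(k-m)[1::-1]))
print("rule front side",plane(D,a([(293,200),(317,238)]),.0195),"scene",plane(S,b([(418,102),(445,142)]),.0195))
print("mouth outer bottoms: side",plane(D,a([(362,264),(628,186)]),0),"scene",plane(S,b([(415,206),(98,313)]),0))
E
```

```text
side [[ 0.6153 -0.0753  0.033 ]
 [ 0.6131 -0.1272  0.033 ]
 [ 0.7324 -0.0806  0.033 ]
 [ 0.7307 -0.1332  0.033 ]] 
front mid [ 0.6142 -0.1012  0.033 ] back [ 0.7315 -0.1069  0.033 ] yaw -0.04857121368990642
scene [[ 0.6106 -0.1213  0.033 ]
 [ 0.6126 -0.0704  0.033 ]
 [ 0.728  -0.1279  0.033 ]
 [ 0.7299 -0.0756  0.033 ]] 
front mid [ 0.6116 -0.0958  0.033 ] back [ 0.7289 -0.1018  0.033 ] yaw -0.05077179933020801
rule front side [[ 0.5555 -0.0832  0.0195]
 [ 0.554  -0.1148  0.0195]] scene [[ 0.5501 -0.1124  0.0195]
 [ 0.5539 -0.0785  0.0195]]
mouth outer bottoms: side [[ 0.5764 -0.1253  0.    ]
 [ 0.7382 -0.1333  0.    ]] scene [[ 0.5784 -0.0652  0.    ]
 [ 0.735  -0.0752  0.    ]]
```

jog_arm(
  targets=[
    [[-1.2,0.15,0],0,0.2],
    [[-1,0,0],0,0.2],
    [[-1,0,0],0,0.2],
    [[-1.2,0,0],0,0.2],
    [[-1.2,0,0],0,0.2],
  ],
)

```text
time: 9.18
ee_pos: [0.5043, -0.0878, -0.032]
ee_rot: [3.138, 0.007, 3.093]
contact_force: [-3.9, -3.2, 2.3]
width: 0.0325
```

```bash
python3 look.py side s10.png 290 240 430 330; python3 look.py scene c10.png 190 200 330 300
```

```text
9.225 [ 0.5065 -0.0883 -0.0315] [3.1382 0.0109 3.0927] [ 0.5479  0.1366 -2.2499] 0.032423656274797465
scale 5
9.275 [ 0.5057 -0.088  -0.0317] [3.1377 0.0104 3.093 ] [-0.1272 -0.3815 -2.5497] 0.03241055293098386
scale 5
```

View pics/s10.png

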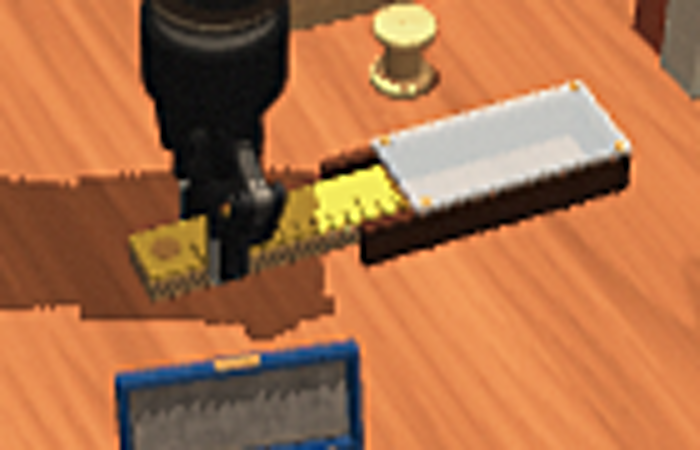

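View pics/c10.png

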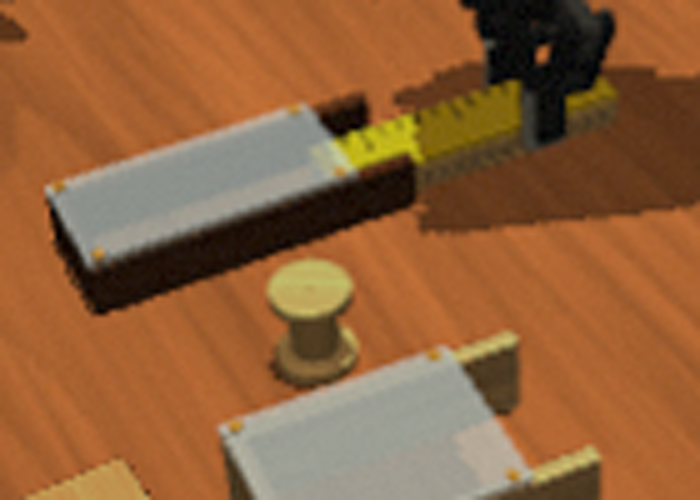

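jog_arm(
  targets=[
    [[-0.5,-0.25,0],0,0.2],
    [[-1,-0.05,0],0.2,0.2],
    [[-1,0,0],0,0.2],
    [[-1.0,0,0],0,0.2],
    [[-0.5,0,0],0,0.2],
  ],
)

```text
time: 9.9
ee_pos: [0.5474, -0.0927, -0.032]
ee_rot: [3.136, 0.009, 3.089]
contact_force: [-3.6, -0.2, 3.4]
width: 0.0321
```

```bash
python3 look.py side s11.png 290 240 430 330; python3 look.py scene c11.png 190 200 330 300
```

```text
9.95 [ 0.5479 -0.0928 -0.0318] [3.1366 0.0101 3.0889] [ 0.7127  0.349  -1.6582] 0.032422026896645556
scale 5
10.0 [ 0.5475 -0.0927 -0.032 ] [3.1365 0.0101 3.089 ] [ 0.3998 -0.6516 -2.1023] 0.032442322327907114
scale 5
```

View pics/s11.png

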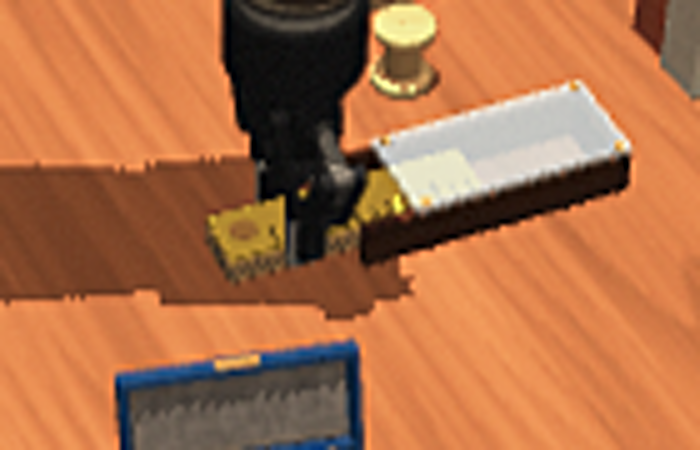

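View pics/c11.png

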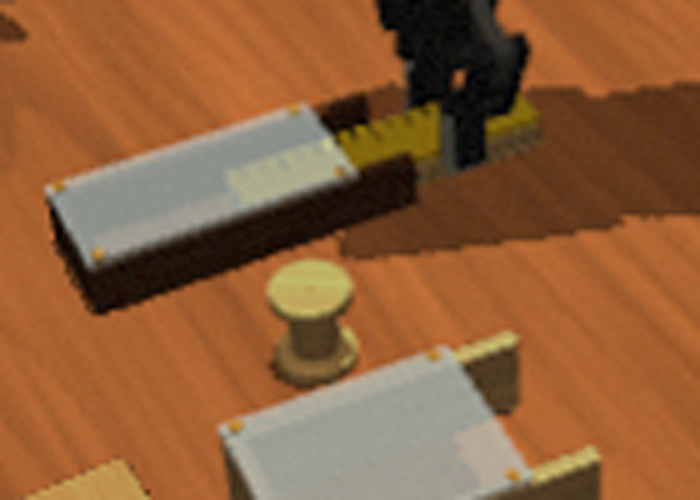

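jog_arm(
  targets=[
    [[0,0,0],0,0.8],
    [[0,0,0],0,0.8],
    [[3,0,0],0,0.8],
    [[3.5,0,0],0,0.6],
    [[1.5,0,0],0,0],
  ],
)

```text
time: 10.62
ee_pos: [0.4684, -0.0893, -0.0314]
ee_rot: [3.138, 0.016, 3.089]
contact_force: [-0.0, 0.8, -0.6]
width: 0.0345
```

jog_arm(
  targets=[
    [[0,0,0],0,0],
    [[0,0,0],0,0],
    [[0,0,0],0,0],
    [[-0.5,0,0],0,0],
    [[-0.5,0,0],0,0],
  ],
)

```text
time: 11.25
ee_pos: [0.4823, -0.091, -0.0297]
ee_rot: [3.14, 0.021, 3.089]
contact_force: [0.2, 0.0, 0.2]
width: 0.0001
```

```bash
python3 look.py side s12.png 290 240 430 330; python3 look.py wrist w12.png
```

```text
11.3 [ 0.483  -0.0912 -0.0295] [3.1399 0.0221 3.0886] [ 0.5136 -0.427   0.3994] 0.00013377405560149677
scale 5
11.35 [ 0.4825 -0.0911 -0.0296] [3.1398 0.0215 3.0887] [0.685  1.2573 0.2859] -1.8321255236950773e-05
```

View pics/s12.png

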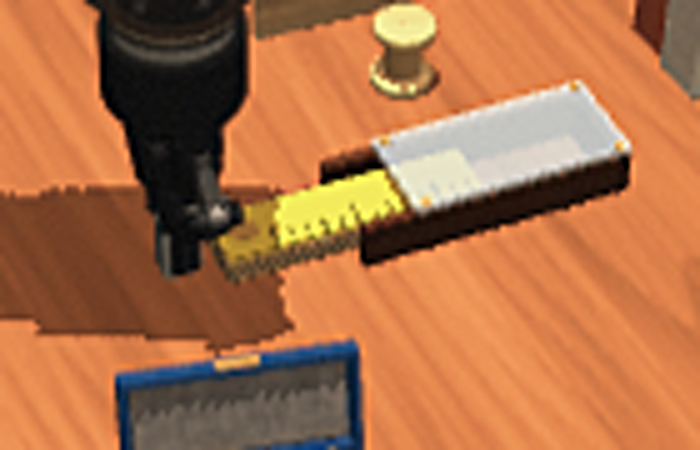

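jog_arm(
  targets=[
    [[-1.2,0,0.1],0,0],
    [[-1.4,0,0.1],0,0],
    [[-1.4,0,0],0,0],
    [[-1.2,0,0],0,0],
    [[-0.8,0,0],0,0],
  ],
)

```text
time: 11.98
ee_pos: [0.545, -0.0939, -0.0316]
ee_rot: [3.139, 0.017, 3.089]
contact_force: [-3.7, 0.5, 1.3]
width: -0.0002
```

```bash
python3 look.py side s13.png 290 240 430 330; python3 look.py wrist w13.png
```

```text
12.025 [ 0.5462 -0.0942 -0.0312] [3.1392 0.0193 3.089 ] [ 0.2997 -0.7406  0.0912] 9.748924125914066e-05
scale 5
12.075 [ 0.5458 -0.0942 -0.0312] [3.1393 0.0196 3.0891] [0.0335 0.1425 0.1698] 4.53058107154739e-05
```

View pics/s13.png

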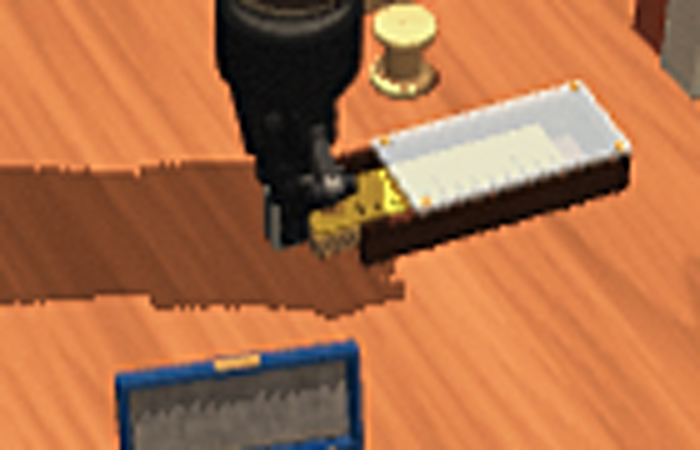

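jog_arm(
  targets=[
    [[-0.6,0,0],0,0],
    [[-0.5,0,0],0,0],
    [[-0.4,0,0],0,0],
    [[-0.3,0,0],0,0],
    [[-0.2,0,0],0,0],
  ],
)

```text
time: 12.7
ee_pos: [0.5653, -0.0949, -0.0313]
ee_rot: [3.139, 0.017, 3.089]
contact_force: [-1.7, -0.4, 1.3]
width: -0.0004
```

```bash
python3 look.py side s14.png 290 240 430 330; python3 look.py scene c14.png 190 200 330 300
```

```text
12.75 [ 0.5656 -0.095  -0.0312] [3.1387 0.0171 3.089 ] [-0.5764  0.7131 -0.7832] -0.00017679316681027676
scale 5
12.8 [ 0.5656 -0.095  -0.0312] [3.1388 0.0175 3.089 ] [-0.191   0.332  -0.2315] -8.822666288276932e-05
scale 5
```

View pics/s14.png

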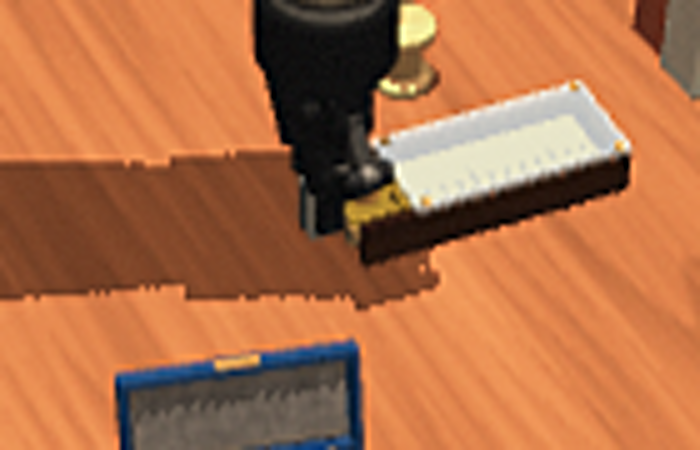

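View pics/c14.png

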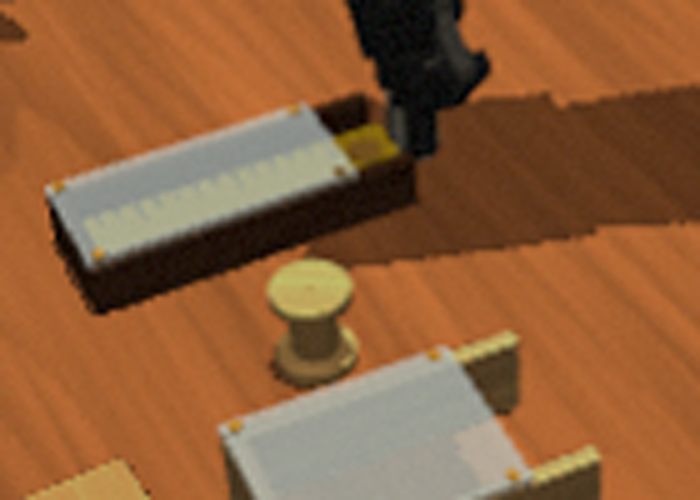

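jog_arm(
  targets=[
    [[-0.2,0,0],0,0],
    [[-0.2,0,0],0,0],
    [[-0.2,0,0],0,0],
    [[-0.1,0,0],0,0],
    [[0,0,0],0,0],
  ],
)

```text
time: 13.42
ee_pos: [0.5673, -0.0949, -0.0313]
ee_rot: [3.138, 0.003, 3.091]
contact_force: [-0.9, -0.0, 0.0]
width: 0.0002
```

```bash
python3 look.py side s15.png 340 250 400 300; python3 look.py wrist w15.png
```

```text
13.475 [ 0.5672 -0.0949 -0.0314] [3.1376 0.0024 3.0909] [-3.2126  0.6481  1.5115] -3.0732809328164934e-05
scale 11
13.525 [ 0.5673 -0.0949 -0.0313] [3.1377 0.0025 3.0909] [-2.9693 -0.2317  1.1722] 0.00013185164052112005
```

View pics/s15.png

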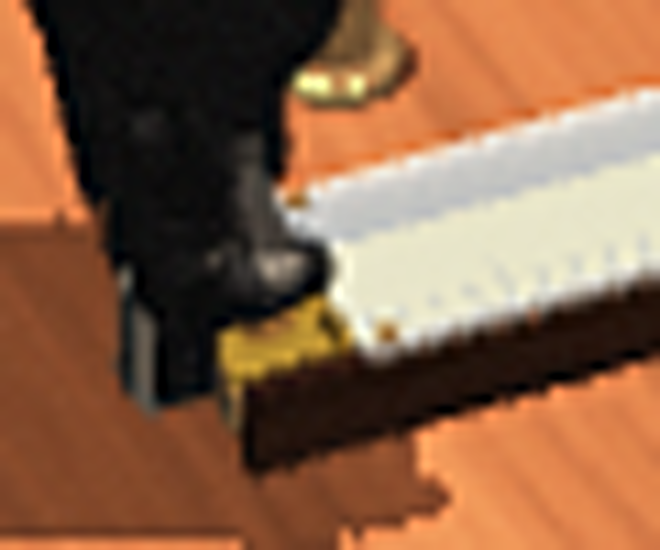

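View pics/w15.png

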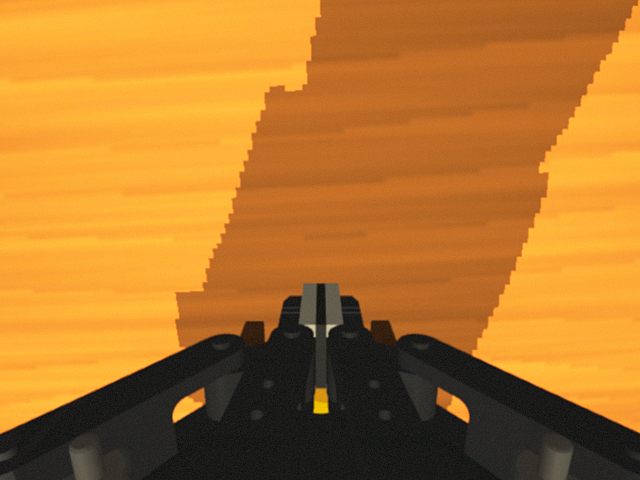

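jog_arm(
  targets=[
    [[-0.3,0,0],0,0],
    [[-0.3,0,0],0,0],
    [[-0.3,0,0],0,0],
    [[-0.3,0,0],0,0],
    [[-0.3,0,0],0,0],
  ],
)

```text
time: 14.15
ee_pos: [0.5652, -0.0942, -0.0328]
ee_rot: [3.134, -0.044, 3.097]
contact_force: [-11.3, 0.3, 9.5]
width: 0.0001
```

```bash
python3 look.py side s16.png 340 250 400 300; python3 look.py scene c16.png 240 200 300 250
```

```text
14.2 [ 0.5651 -0.0942 -0.0328] [ 3.134  -0.0448  3.0967] [-11.7363  -0.2721   9.4123] -0.000320148753311101
scale 11
14.25 [ 0.5652 -0.0942 -0.0328] [ 3.1341 -0.0443  3.0968] [-12.1061  -0.6214   9.5019] -0.0002736728223585282
scale 11
```

View pics/s16.png

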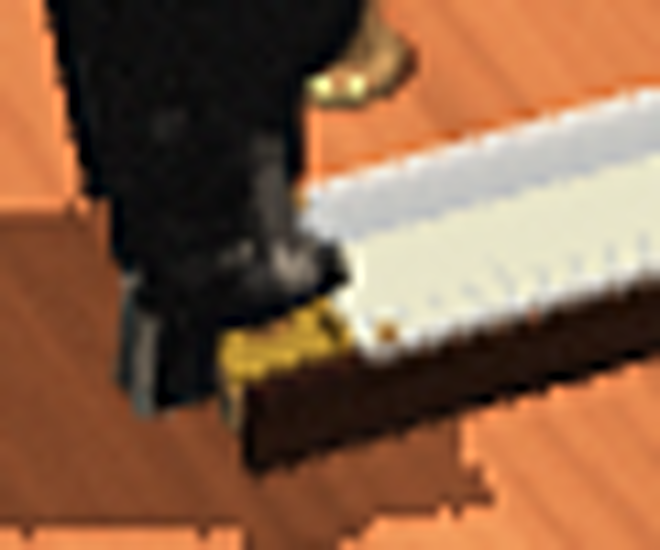

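View pics/c16.png

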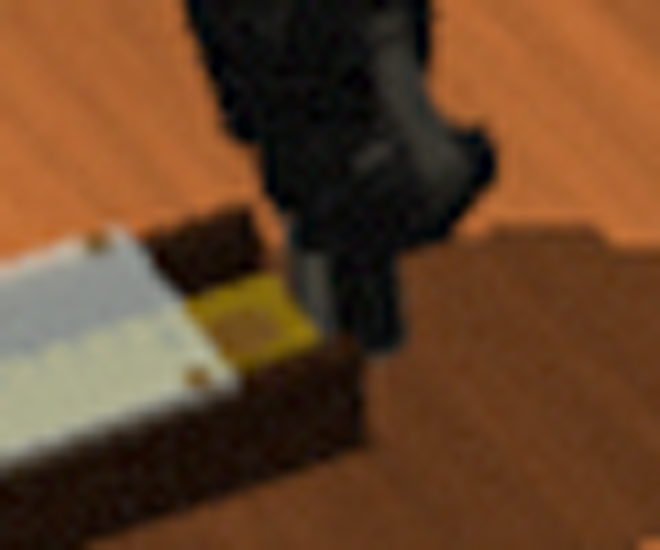

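jog_arm(
  targets=[
    [[0.8,0,-0.3],0,0],
    [[0,0,-0.4],0,0],
    [[0,0,0],0,0],
    [[-0.4,0,0],0,0],
    [[0,0,0],0,0],
  ],
)

```text
time: 14.88
ee_pos: [0.5654, -0.0948, -0.024]
ee_rot: [3.136, -0.035, 3.096]
contact_force: [-0.1, 0.1, -0.5]
width: 0.0001
```

```bash
python3 look.py side s17.png 340 250 400 300; python3 look.py scene c17.png 240 200 300 250
```

```text
14.925 [ 0.5652 -0.0948 -0.0241] [ 3.1355 -0.0354  3.0959] [ 0.1129 -0.7634 -0.6219] 0.00018759796397434066
scale 11
14.975 [ 0.5649 -0.0947 -0.0242] [ 3.1354 -0.0359  3.096 ] [-0.091  -0.0734 -0.2237] 5.2580532209785616e-05
scale 11
```

View pics/s17.png

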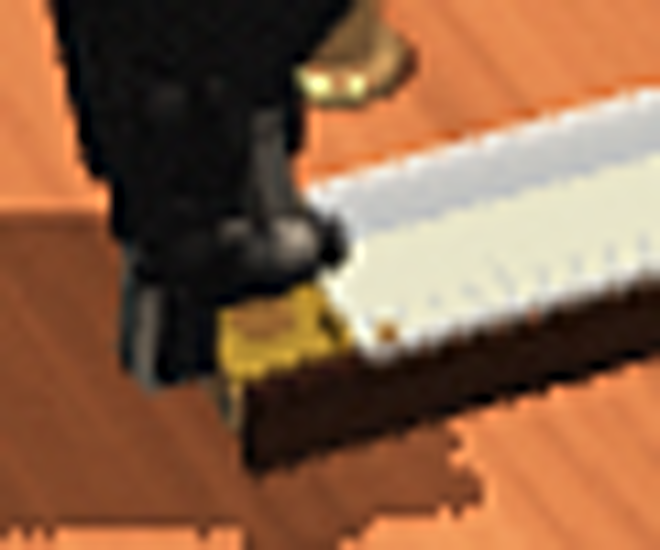

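View pics/c17.png

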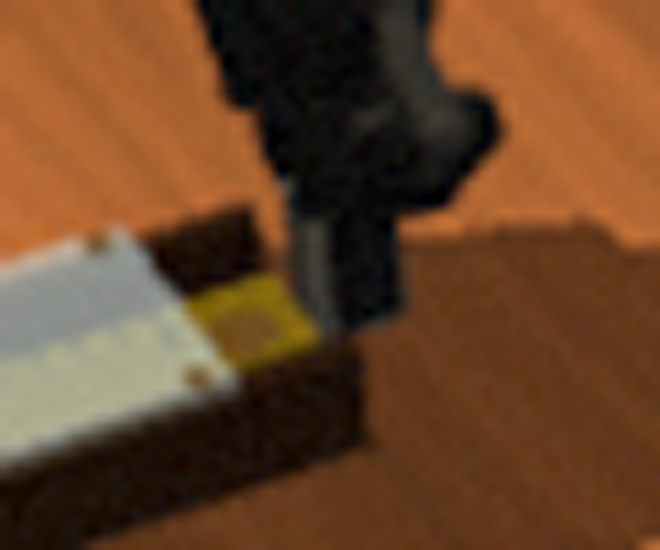

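jog_arm(
  targets=[
    [[-0.4,0,0],0,0],
    [[-0.3,0,0],0,0],
    [[-0.3,0,0],0,0],
    [[-0.2,0,0],0,0],
    [[0,0,0],0,0],
  ],
)

```text
time: 15.6
ee_pos: [0.5638, -0.094, -0.0264]
ee_rot: [3.132, -0.072, 3.1]
contact_force: [-0.5, 0.2, 0.4]
width: 0.0001
```

```bash
python3 look.py side s18.png 340 250 400 300; python3 look.py scene c18.png 190 200 290 270
```

```text
15.65 [ 0.5639 -0.094  -0.0264] [ 3.1321 -0.0718  3.0998] [-1.0127  0.2219  0.2643] 8.216336698122523e-05
scale 11
15.7 [ 0.5639 -0.094  -0.0264] [ 3.1322 -0.0719  3.1   ] [-1.7921 -0.4541  0.0455] 6.789829983316271e-05
scale 7
```

View pics/s18.png

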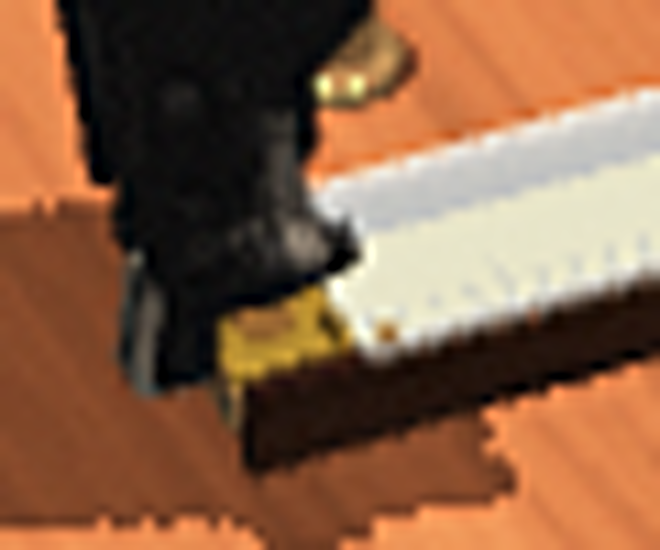

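View pics/c18.png

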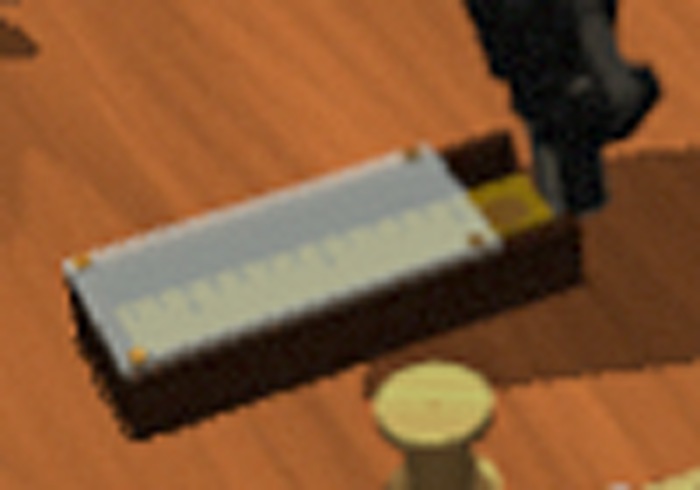

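```bash
python3 - <<'E'
from meas import *
a=lambda l:[(340+x/11,250+y/11) for x,y in l];b=lambda l:[(190+x/7,200+y/7) for x,y in l]
print("scene rule front,rear",plane(S,b([(118,303),(135,352),(527,178),(558,208)]),.0195))
print("scene case: back top corners, mouth near outer top",plane(S,b([(65,265),(125,378),(582,215),(510,133)]),.032))
print("side rear left",plane(D,a([(218,335)]),.0195),"mouth near outer top",plane(D,a([(246,378)]),.032),"bottom",plane(D,a([(250,472)]),0), "rule rear bottom/vis edge",plane(D,a([(236,432)]),0))
E
python3 look.py side s19.png 350 240 430 300
```

```text
scene rule front,rear [[ 0.7213 -0.118   0.0195]
 [ 0.7257 -0.0926  0.0195]
 [ 0.5765 -0.1057  0.0195]
 [ 0.5751 -0.0857  0.0195]]
scene case: back top corners, mouth near outer top [[ 0.7328 -0.1304  0.032 ]
 [ 0.7368 -0.069   0.032 ]
 [ 0.5767 -0.0646  0.032 ]
 [ 0.5766 -0.1164  0.032 ]]
side rear left [[ 0.5822 -0.0976  0.0195]] mouth near outer top [[ 0.575 -0.125  0.032]] bottom [[ 0.577 -0.126  0.   ]] rule rear bottom/vis edge [[ 0.5804 -0.1123  0.    ]]
15.75 [ 0.5639 -0.094  -0.0264] [ 3.1322 -0.072   3.1   ] [-1.9019 -0.5614  0.2485] -0.00018862600716039915
scale 9
```

View pics/s19.png

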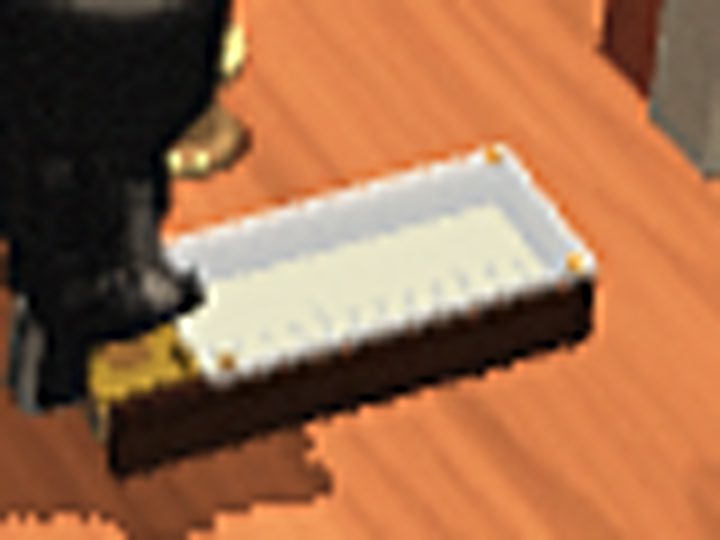

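```bash
cat >> h.py <<'E'
from scipy.spatial.transform import Rotation as Ro
def planb(wps,obs,off=.036):
    """wps (x,y,ztip,yaw,n) of finger tip; tool tilt kept"""
    R=Ro.from_euler("xyz",obs["ee_rot"]);yaw=obs["ee_rot"][2]
    tip=np.array(obs["ee_pos"])-off*R.as_matrix()[:,2]
    print("tip now",tip.round(4),"axis",R.as_matrix()[:,2].round(3))
    for x,y,z,yw,n in wps:
        t=np.array([x,y,z]);
        dy=0 if yw is None else (yw-yaw+np.pi)%(2*np.pi)-np.pi
        d=(t-tip)/n
        for i in range(n):
            print((R.as_matrix().T@d*100).round(2).tolist(),round(-np.degrees(dy/n),1))
            R=R*Ro.from_euler("z",-dy/n)
        tip=t;yaw+=dy;print("-- tip",x,y,z)
E
python3 - <<'E'
from h import *
from rig import bot
h=np.array([.450,-.243]);yb=np.array([.2425,.970])
f=lambda d,z,n:(*(h+d*yb).round(4),z,2.897,n)
o=bot.get_obs()
print(f(.07,0,1))
planb([(.535,-.10,.03,None,1),(.50,-.14,.10,None,2),f(.07,.10,2),f(.07,.06,2),f(.03,.06,2),f(0,.062,2),f(-.02,.055,1),f(-.035,.045,1)],o)
E
```

```text
(np.float64(0.467), np.float64(-0.1751), 0, 2.897, 1)
tip now [ 0.5665 -0.0944  0.0095] axis [-0.071  0.012 -0.997]
[3.27, -0.67, -1.83] -0.0
-- tip 0.535 -0.1 0.03
[1.91, -2.04, -3.39] -0.0
[1.91, -2.04, -3.39] -0.0
-- tip 0.5 -0.14 0.1
[1.57, -1.82, 0.1] 5.8
[1.38, -1.97, 0.1] 5.8
-- tip 0.467 -0.1751 0.1
[-0.14, 0.01, 1.99] -0.0
[-0.14, 0.01, 1.99] -0.0
-- tip 0.467 -0.1751 0.06
[-0.0, -2.0, 0.01] -0.0
[-0.0, -2.0, 0.01] -0.0
-- tip 0.4573 -0.2139 0.06
[0.01, -1.5, -0.09] -0.0
[0.01, -1.5, -0.09] -0.0
-- tip 0.45 -0.243 0.062
[-0.06, -1.99, 0.71] -0.0
-- tip 0.4452 -0.2624 0.055
[-0.07, -1.49, 1.01] -0.0
-- tip 0.4415 -0.2769 0.045
```

jog_arm(
  targets=[
    [[2.5,0,0],0,0],
    [[1.5,-1,-5],0,0],
    [[1.5,-2.0,-5],0,0],
    [[1.8,-2.2,0],5.8,0],
    [[1.4,-2,0],5.8,0],
  ],
)

```text
time: 16.38
ee_pos: [0.4809, -0.1634, 0.0824]
ee_rot: [-3.135, -0.064, 2.894]
contact_force: [-0.6, 0.3, -0.4]
width: 0.0
```

```bash
python3 look.py wrist w20.png;python3 look.py side s20.png 290 240 430 370; python3 - <<'E'
from h import *
from rig import bot
planb([],bot.get_obs())
E
```

```text
16.425 [ 0.48   -0.1652  0.0828] [-3.1333 -0.0637  2.8903] [ 0.0648 -0.7114 -0.0523] 5.659925010774199e-05
16.475 [ 0.4807 -0.1641  0.0824] [-3.135  -0.0638  2.8945] [ 0.4505  0.65   -0.4056] 8.293417341048514e-05
scale 4
tip now [ 0.483  -0.1644  0.1184] axis [-0.063  0.009 -0.998]
```

View pics/w20.png

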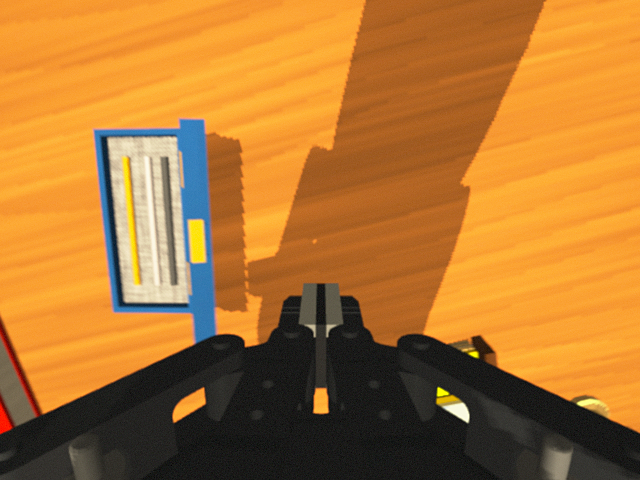

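View pics/s20.png

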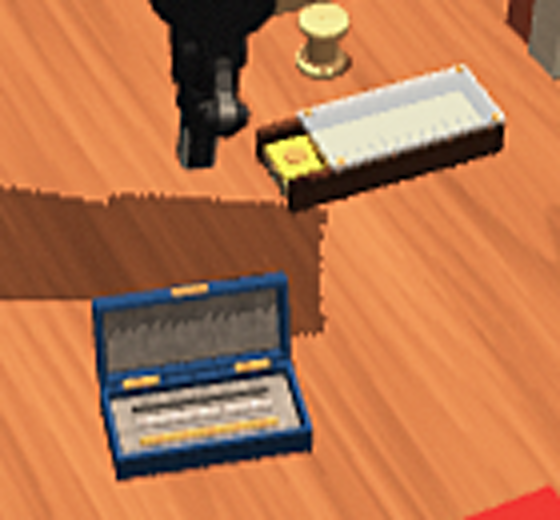

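```bash
python3 - <<'E'
from h import *
from rig import bot
import pickle
np.set_printoptions(precision=4,suppress=True)
w=pickle.load(open("last_wrist.pkl","rb"))
P=plane(w,[(96,131),(116,311),(181,135),(191,303)],.02);print(P)
Q=plane(w,[(180,121),(205,120),(197,240)],.075);print(Q)
L=P[0]-P[1];print(np.linalg.norm(L[:2]))
ax=P[1]-P[0];yaw=np.arctan2(ax[1],ax[0]);xb=np.array([np.cos(yaw),np.sin(yaw)]);yb=np.array([-xb[1],xb[0]])
c=(P[0]+P[1])[:2]/2+.028*yb;print("centre",c,"yaw",yaw,"hinge",c+.028*yb)
c3=cloud(w);print("lid top depth pts",c3[200,197],c3[150,193],c3[300,203])
h=c+.028*yb
for q in Q: print("rel hinge",(q[:2]-h)@yb,(q[:2]-h)@xb)
f=lambda d,z,n,s=0:(*(h+d*yb+s*xb).round(4),z,yaw+np.pi,n)
planb([f(.07,.118,1),f(.07,.06,2),f(.03,.06,2),f(0,.062,2),f(-.02,.055,1),f(-.035,.045,1)],bot.get_obs())
E
```

```text
[[ 0.3768 -0.28    0.02  ]
 [ 0.4907 -0.3082  0.02  ]
 [ 0.3926 -0.2294  0.02  ]
 [ 0.4974 -0.2567  0.02  ]]
[[ 0.3945 -0.2098  0.075 ]
 [ 0.3971 -0.1981  0.075 ]
 [ 0.4512 -0.2192  0.075 ]]
0.11729962852604249
centre [ 0.4405 -0.2669] yaw -0.24222471861156397 hinge [ 0.4472 -0.2397]
lid top depth pts [ 0.4322 -0.2145  0.0711] [ 0.4085 -0.209   0.0712] [ 0.4831 -0.2275  0.0709]
rel hinge 0.016464896774866802 -0.058320317510755136
rel hinge 0.028381853854264068 -0.058617144664110055
rel hinge 0.02088741925452781 -0.0010599507136136435
tip now [ 0.483  -0.1644  0.1184] axis [-0.063  0.009 -0.998]
[1.65, -1.18, 0.15] -0.3
-- tip 0.464 -0.1718 0.118
[-0.19, 0.02, 2.89] -0.0
[-0.19, 0.02, 2.89] -0.0
-- tip 0.464 -0.1718 0.06
[0.0, -2.0, 0.01] -0.0
[0.0, -2.0, 0.01] -0.0
-- tip 0.4544 -0.2106 0.06
[0.01, -1.5, -0.09] -0.0
[0.01, -1.5, -0.09] -0.0
-- tip 0.4472 -0.2397 0.062
[-0.05, -2.0, 0.71] -0.0
-- tip 0.4424 -0.2592 0.055
[-0.06, -1.49, 1.01] -0.0
-- tip 0.4388 -0.2737 0.045
```

jog_arm(
  targets=[
    [[1.6,-1.2,2],0,0],
    [[-0.2,0,3],0,0],
    [[-0.1,-1,1],0,0],
    [[0,-1.5,0],0,0],
    [[0,-1.5,0],0,0],
  ],
)

```text
time: 17.1
ee_pos: [0.4556, -0.2125, 0.0245]
ee_rot: [-3.136, -0.056, 2.901]
contact_force: [1.0, 1.5, 1.4]
width: 0.0003
```

```bash
python3 look.py side s21.png 290 270 390 360; python3 - <<'E'
from h import *
from rig import bot
planb([],bot.get_obs())
E
```

```text
17.15 [ 0.4555 -0.2145  0.0247] [-3.1336 -0.055   2.9002] [-0.4837 -1.1689 -0.3038] 0.00022414987354063738
scale 6
tip now [ 0.4575 -0.2147  0.0606] axis [-0.055  0.005 -0.998]
```

View pics/s21.png

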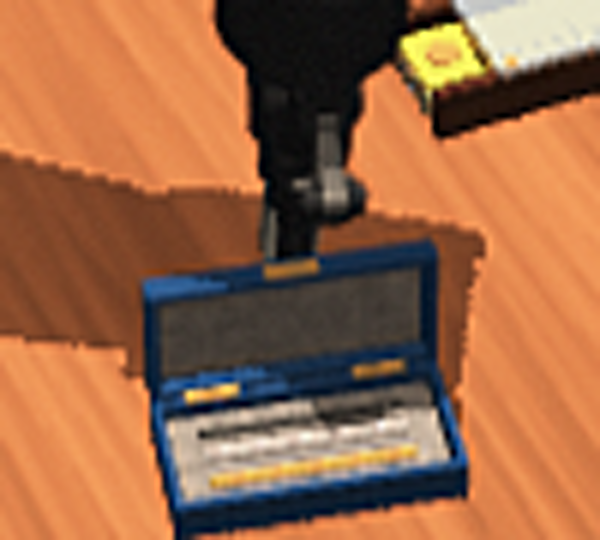

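jog_arm(
  targets=[
    [[0,-1.4,0],0,0],
    [[0,-1.4,0],0,0],
    [[0,-1.2,0.2],0,0],
    [[0,-1.0,0.5],0,0],
    [[0,-0.8,0.4],0,0],
  ],
)

```text
time: 17.77
ee_pos: [0.4409, -0.2763, 0.0153]
ee_rot: [-3.132, -0.052, 2.899]
contact_force: [-0.3, -0.1, 0.2]
width: -0.0
```

```bash
python3 look.py side s22.png 290 270 390 360; python3 look.py scene c22.png 250 140 330 200; python3 - <<'E'
from h import *
from rig import bot
planb([],bot.get_obs())
E
```

```text
17.825 [ 0.4406 -0.2769  0.0149] [-3.1315 -0.052   2.899 ] [-0.579  -0.1456  0.2011] -4.055298729189658e-05
scale 6
17.875 [ 0.4407 -0.2762  0.0151] [-3.132  -0.0522  2.8988] [-0.0624 -0.4196 -0.3293] -0.0001265241461853554
scale 9
tip now [ 0.4426 -0.2763  0.0511] axis [-0.053  0.003 -0.999]
```

View pics/s22.png

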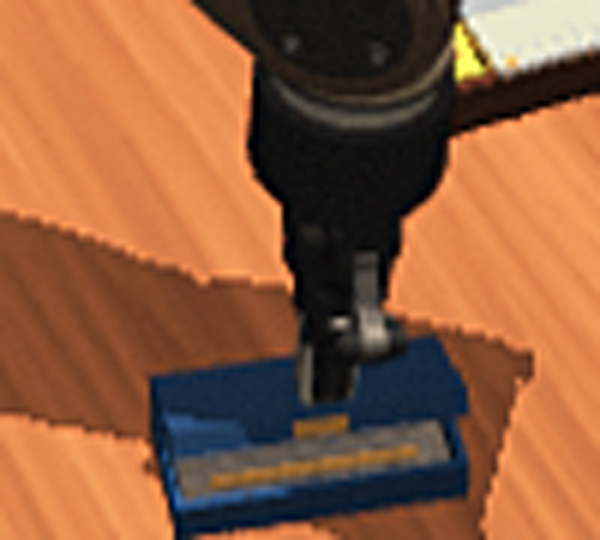

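View pics/c22.png

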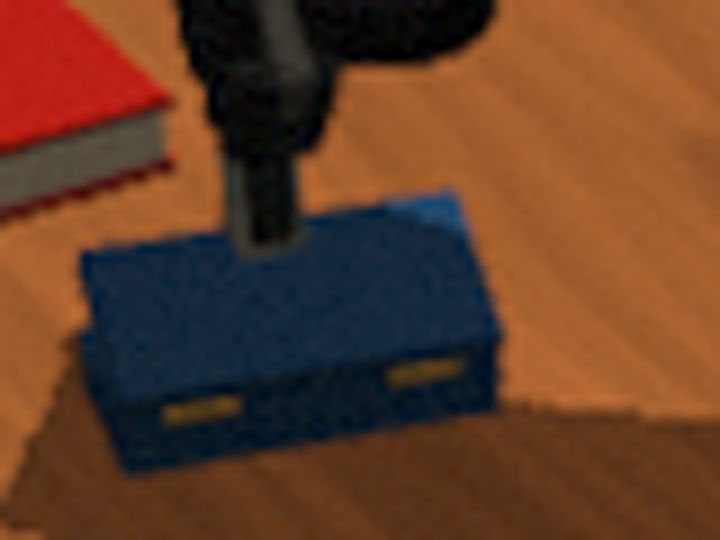

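jog_arm(
  targets=[
    [[0,-0.3,0.6],0,0],
    [[0,-0.2,0.6],0,0],
    [[0,0,0.5],0,0],
    [[0,0,0.3],0,0],
    [[0,0,0.2],0,0],
  ],
)

```text
time: 18.5
ee_pos: [0.4387, -0.2812, -0.0049]
ee_rot: [-3.132, -0.055, 2.901]
contact_force: [-6.2, 4.0, 18.1]
width: -0.0
```

```bash
python3 look.py side s23.png 290 270 390 360; python3 - <<'E'
from h import *
from rig import bot
planb([],bot.get_obs())
E
```

```text
18.55 [ 0.4387 -0.2812 -0.0048] [-3.1323 -0.0551  2.9008] [-4.4685  3.5599 13.3913] 6.622914157511504e-05
scale 6
tip now [ 0.4407 -0.2813  0.0311] axis [-0.056  0.004 -0.998]
```

View pics/s23.png

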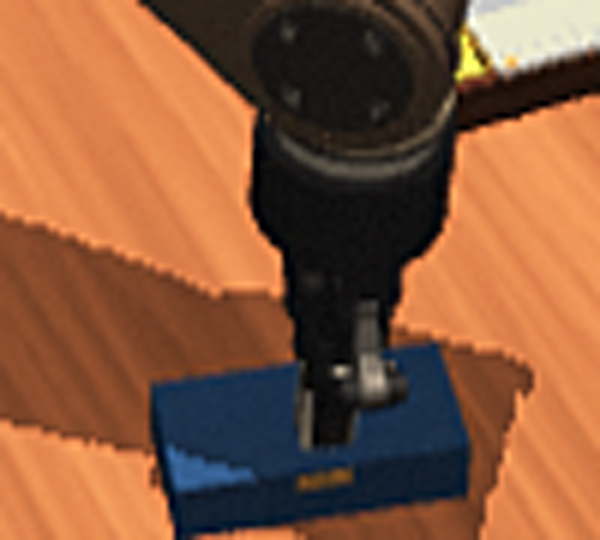

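jog_arm(
  targets=[
    [[0,0,-3],0,0],
    [[0,0,-5],0,1],
    [[1,0.5,-4],0,1],
    [[1,0.5,-1],0,1],
    [[0,0,0],0,1],
  ],
)

```text
time: 19.18
ee_pos: [0.4286, -0.2654, 0.1292]
ee_rot: [-3.134, -0.057, 2.902]
contact_force: [0.6, -0.3, 0.3]
width: 0.0722
```

```bash
python3 look.py wrist w24.png; python3 - <<'E'
from h import *
from rig import bot
planb([],bot.get_obs())
E
```

```text
19.225 [ 0.4287 -0.2656  0.1288] [-3.134  -0.0572  2.9021] [-0.3972  0.0874 -0.6958] 0.07889208337389496
tip now [ 0.4307 -0.2658  0.1647] axis [-0.057  0.006 -0.998]
```

View pics/w24.png

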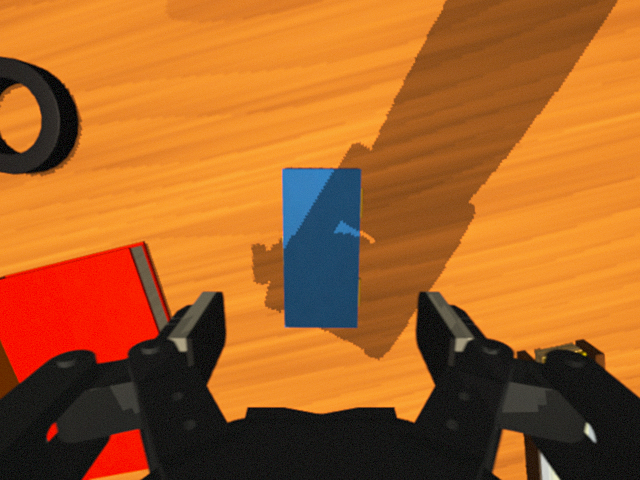

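```bash
python3 - <<'E'
from h import *
from rig import bot
import pickle
np.set_printoptions(precision=4,suppress=True)
w=pickle.load(open("last_wrist.pkl","rb"))
P=plane(w,[(283.5,169),(361,169),(357,327),(285,326)],.032);print(P)
c=P.mean(0)[:2];ax=(P[2]+P[3]-P[0]-P[1])[:2];yaw=np.arctan2(ax[1],ax[0]);xb=np.array([np.cos(yaw),np.sin(yaw)]);yb=np.array([-xb[1],xb[0]])
print("centre",c,"yaw",yaw,"len",np.linalg.norm(ax)/2)
C=cloud(w)[175:320,290:352].reshape(-1,3);C=C[~np.isnan(C[:,0])]
A=np.c_[(C[:,:2]-c)@yb,(C[:,:2]-c)@xb,np.ones(len(C))];print("lid plane slope y,x,z0",np.linalg.lstsq(A,C[:,2],rcond=None)[0])
g=c-.030*xb
planb([(*g,.06,yaw+np.pi,3),(*g,.0,yaw+np.pi,3)],bot.get_obs(),off=.040)
E
```

```text
[[ 0.3763 -0.2802  0.032 ]
 [ 0.3892 -0.2273  0.032 ]
 [ 0.5048 -0.256   0.032 ]
 [ 0.4911 -0.3094  0.032 ]]
centre [ 0.4404 -0.2682] yaw -0.24625599547512644 len 0.1187375754020698
lid plane slope y,x,z0 [-0.0008  0.0002  0.0313]
tip now [ 0.4309 -0.2658  0.1687] axis [-0.057  0.006 -0.998]
[0.47, 0.03, 3.66] 0.1
[0.47, 0.03, 3.66] 0.1
[0.47, 0.03, 3.66] 0.1
-- tip 0.41126038004910187 -0.2608947051550499 0.06
[-0.11, 0.02, 2.0] -0.0
[-0.11, 0.02, 2.0] -0.0
[-0.11, 0.02, 2.0] -0.0
-- tip 0.41126038004910187 -0.2608947051550499 0.0
```

jog_arm(
  targets=[
    [[0.5,0,3.8],0,1],
    [[0.5,0,3.8],0,1],
    [[0.4,0,3.8],0,1],
    [[-0.1,0,3],0,1],
    [[-0.1,0,1.5],0,1],
  ],
)

```text
time: 19.85
ee_pos: [0.4072, -0.2612, -0.0372]
ee_rot: [-3.136, -0.059, 2.902]
contact_force: [0.5, -0.6, 0.0]
width: 0.0854
```

jog_arm(
  targets=[
    [[0,0,-0.1],0,0.5],
    [[0,0,0],0,0.5],
    [[0,0,0],0,0.5],
    [[0,0,0],0,0.5],
    [[0,0,0],0,0.5],
  ],
)

```text
time: 20.48
ee_pos: [0.4073, -0.261, -0.0359]
ee_rot: [-3.136, -0.06, 2.903]
contact_force: [-0.5, 0.1, -3.6]
width: 0.055
```

```bash
python3 look.py wrist w25.png; python3 look.py side s25.png 290 250 430 360;  python3 look.py scene c25.png 190 150 350 330
```

```text
20.525 [ 0.4074 -0.2611 -0.0359] [-3.1362 -0.0603  2.9027] [ 0.2599  0.0714 -3.6811] 0.0548464234550416
20.575 [ 0.4074 -0.2611 -0.036 ] [-3.1363 -0.0603  2.9027] [ 0.1108 -0.8049 -4.2836] 0.05537981913958521
scale 5
20.625 [ 0.4073 -0.261  -0.0361] [-3.1363 -0.0604  2.9027] [-0.1497  0.3216 -3.4071] 0.05543828301112431
scale 3
```

View pics/w25.png

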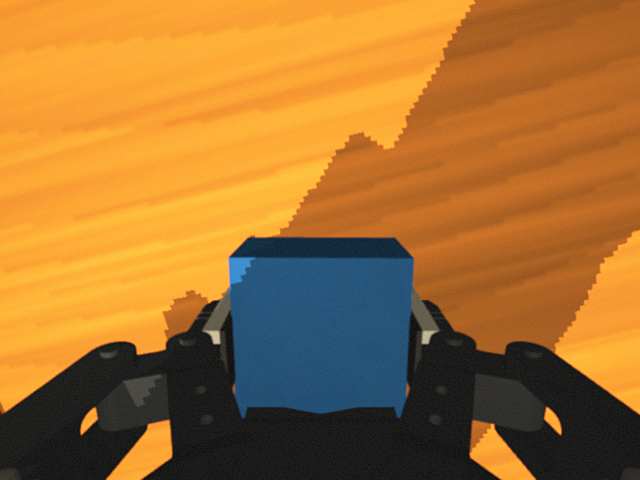

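View pics/s25.png

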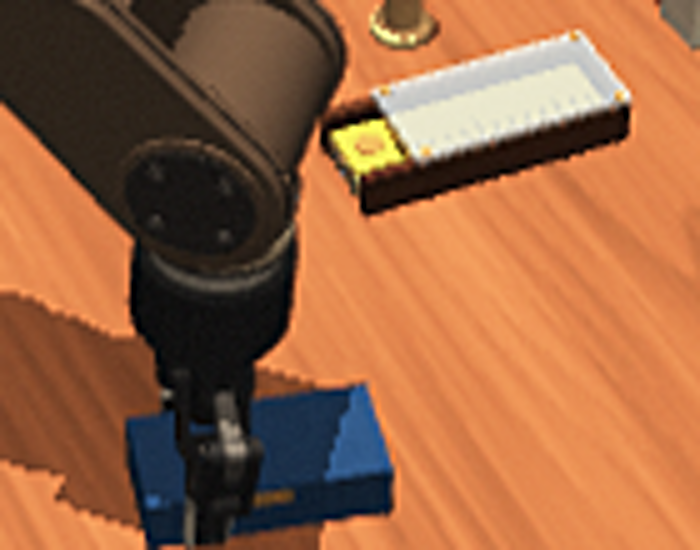

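```bash
python3 - <<'E'
import pickle
from h import *
np.set_printoptions(precision=4,suppress=True)
d=pickle.load(open("im0.pkl","rb"));S,D=d["scene"],d["side"]
a=lambda l:[(320+x/5,200+y/5) for x,y in l];b=lambda l:[(190+x/4,210+y/4) for x,y in l]
for n,P in(("side",plane(D,a([(116,90),(163,165),(250,61),(300,132)]),.045)),("scene",plane(S,b([(348,244),(411,341),(188,301),(244,403)]),.045))):
    m,k=P[:2].mean(0),P[2:].mean(0);print(n,P,"\nfront",m,"back",k,"yaw",np.arctan2(*(k-m)[1::-1]))
print(plane(S,b([(479,378),(237,472)]),0),plane(D,a([(105,237),(312,187)]),0))
E
```

```text
side [[0.6481 0.1389 0.045 ]
 [0.6415 0.064  0.045 ]
 [0.7342 0.1304 0.045 ]
 [0.7283 0.0573 0.045 ]] 
front [0.6448 0.1014 0.045 ] back [0.7313 0.0938 0.045 ] yaw -0.08759427395633235
scene [[0.6392 0.0681 0.045 ]
 [0.6455 0.1425 0.045 ]
 [0.7263 0.0616 0.045 ]
 [0.7318 0.135  0.045 ]] 
front [0.6423 0.1053 0.045 ] back [0.7291 0.0983 0.045 ] yaw -0.08011538787847494
[[0.6088 0.147  0.    ]
 [0.7402 0.1361 0.    ]] [[0.6066 0.0673 0.    ]
 [0.7391 0.0563 0.    ]]
```

```bash
python3 - <<'E'
from h import *
from rig import bot
o=bot.get_obs();p=o["ee_pos"]
planb([(.498,.1154,p[2],3.0585,10)],o,off=0)
E
```

```text
tip now [ 0.4073 -0.261  -0.0361] axis [-0.06   0.009 -0.998]
[0.01, 3.87, -0.02] -0.9
[-0.05, 3.87, -0.02] -0.9
[-0.11, 3.87, -0.02] -0.9
[-0.17, 3.87, -0.02] -0.9
[-0.23, 3.87, -0.02] -0.9
[-0.29, 3.86, -0.02] -0.9
[-0.35, 3.86, -0.02] -0.9
[-0.41, 3.85, -0.02] -0.9
[-0.47, 3.84, -0.02] -0.9
[-0.53, 3.84, -0.02] -0.9
-- tip 0.498 0.1154 -0.03605097765456061
```

jog_arm(
  targets=[
    [[0,2.5,-0.1],-0.9,0.5],
    [[0,3.8,0],-0.9,0.5],
    [[-0.1,3.8,0],-0.9,0.5],
    [[-0.2,3.8,0],-0.9,0.5],
    [[-0.2,3.8,0],-0.9,0.5],
  ],
)

```text
time: 21.25
ee_pos: [0.4502, -0.0873, -0.0353]
ee_rot: [-3.14, -0.058, 2.978]
contact_force: [0.7, 0.9, -4.4]
width: 0.0549
```

```bash
python3 look.py side s26.png 290 220 430 330; python3 - <<'E'
from h import *
from rig import bot
o=bot.get_obs();p=o["ee_pos"]
planb([(.498,.1154,-.036,3.0585,5)],o,off=0)
E
```

```text
21.3 [ 0.4499 -0.0834 -0.0356] [ 3.1406 -0.059   2.9795] [-0.6047  2.6695 -2.761 ] 0.05509205891903932
scale 5
tip now [ 0.4499 -0.0834 -0.0356] axis [-0.058  0.011 -0.998]
[-0.31, 4.08, -0.01] -0.9
[-0.37, 4.07, -0.01] -0.9
[-0.44, 4.07, -0.01] -0.9
[-0.5, 4.06, -0.01] -0.9
[-0.56, 4.05, -0.01] -0.9
-- tip 0.498 0.1154 -0.036
```

View pics/s26.png

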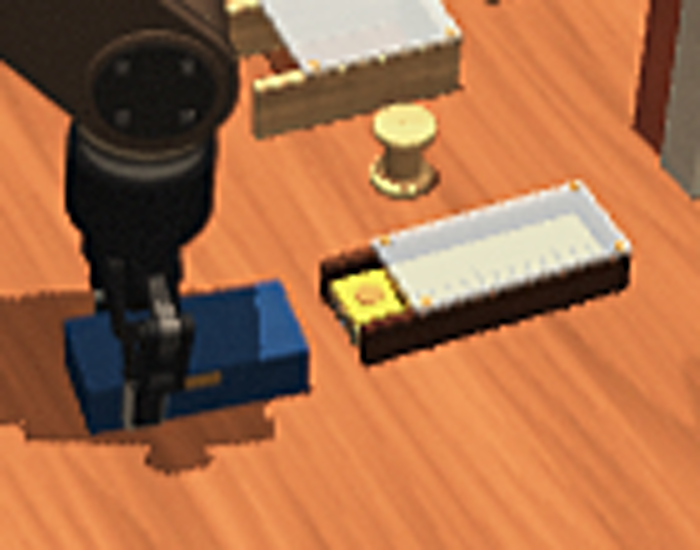

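jog_arm(
  targets=[
    [[-0.3,4.0,0],-0.9,0.5],
    [[-0.4,4.0,0],-0.9,0.5],
    [[-0.4,4.0,0],-0.9,0.5],
    [[-0.5,4.0,0],-0.9,0.5],
    [[-0.5,3.2,0],-0.9,0.5],
  ],
)

```text
time: 21.92
ee_pos: [0.4975, 0.1088, -0.036]
ee_rot: [3.136, -0.057, 3.059]
contact_force: [-0.2, 0.1, -4.0]
width: 0.0551
```

jog_arm(
  targets=[
    [[0,0.2,0],0,0.5],
    [[0,0,0],0,0.5],
    [[0,0,0],0,0.5],
    [[0,0,0],0,0.5],
    [[0,0,0],0,0.5],
  ],
)

```text
time: 22.55
ee_pos: [0.4971, 0.1097, -0.0364]
ee_rot: [3.137, -0.058, 3.059]
contact_force: [0.5, 0.1, -2.2]
width: 0.0547
```

```bash
python3 look.py side s27.png 290 180 420 270;python3 look.py scene c27.png 220 230 380 350
```

```text
22.6 [ 0.497   0.1097 -0.0364] [ 3.1373 -0.0584  3.0591] [ 0.1877  0.2726 -4.4872] 0.055265206399834
scale 6
22.65 [ 0.4971  0.1099 -0.0364] [ 3.1372 -0.0583  3.0593] [ 0.3772 -0.3986 -3.0158] 0.05511429956986183
scale 4
```

View pics/s27.png

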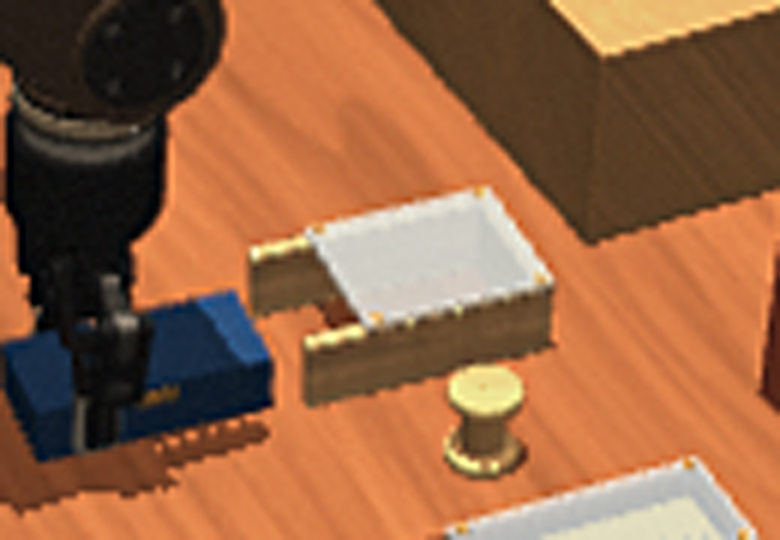

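View pics/c27.png

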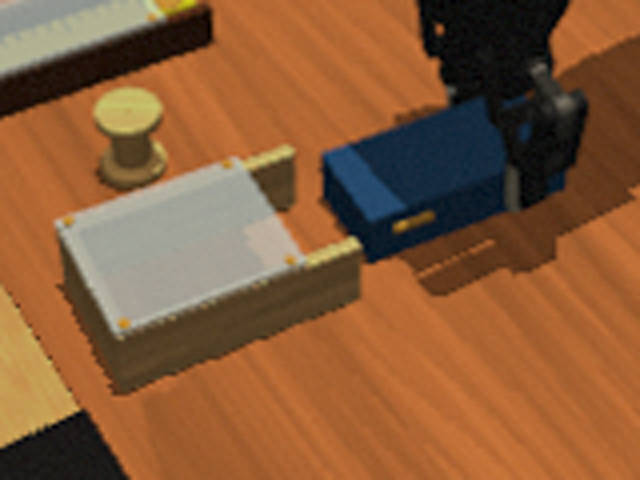

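```bash
python3 - <<'E'
from meas import *
a=lambda l:[(290+x/6,180+y/6) for x,y in l];b=lambda l:[(220+x/4,230+y/4) for x,y in l]
for n,P,B,Z in(("side",plane(D,a([(318,230),(376,318),(482,192),(541,279)]),.045),plane(D,a([(238,293),(272,362)]),.032),plane(D,a([(272,408),(42,459)]),0)),("scene",plane(S,b([(229,164),(291,260),(68,221),(124,323)]),.045),plane(S,b([(325,154),(370,222)]),.032),plane(S,b([(371,260)]),0))):
    m,k=P[:2].mean(0),P[2:].mean(0);v=(k-m)[:2]/np.linalg.norm((k-m)[:2]);q=B.mean(0)
    print(n,"front",m,"back",k,"yaw",np.arctan2(v[1],v[0]),"box front",B.tolist(),"off",np.cross(v,(q-m)[:2]),"bottom",Z)
E
```

```text
side front [0.6443 0.1008 0.045 ] back [0.7321 0.0938 0.045 ] yaw -0.07993447981986689 box front [[0.5963584716757403, 0.12389909155286971, 0.03200000000000003], [0.5886531182876346, 0.06916151124789205, 0.03200000000000003]] off -0.008391340634590674 bottom [[0.5904 0.0719 0.    ]
 [0.474  0.0846 0.    ]]
scene front [0.6419 0.1052 0.045 ] back [0.7291 0.0983 0.045 ] yaw -0.07810480855191697 box front [[0.586103377291756, 0.0766143211741025, 0.03200000000000003], [0.5922287158141217, 0.13051413355598762, 0.03200000000000003]] off -0.005700522648425613 bottom [[0.5897 0.1284 0.    ]]<stdin>:5: DeprecationWarning: Arrays of 2-dimensional vectors are deprecated. Use arrays of 3-dimensional vectors instead. (deprecated in NumPy 2.0)
```

jog_arm(
  targets=[
    [[0,0.6,0],-1.2,0.5],
    [[0,0,0],0,0.5],
    [[-0.8,0,0],0,0.5],
    [[-0.8,0,0],0,0.5],
    [[-0.5,0,0],0,0.5],
  ],
)

```text
time: 23.28
ee_pos: [0.5196, 0.1151, -0.0367]
ee_rot: [3.136, -0.059, 3.082]
contact_force: [-2.3, -0.2, 1.2]
width: 0.0554
```

```bash
python3 look.py side s28.png 290 180 420 270;python3 look.py scene c28.png 220 230 380 350
```

```text
23.325 [ 0.5206  0.115  -0.0366] [ 3.1359 -0.0576  3.0816] [ 0.9885 -0.208  -3.4724] 0.05529166156396362
scale 6
23.375 [ 0.5206  0.115  -0.0367] [ 3.1359 -0.0568  3.0819] [ 1.6143 -0.1662 -1.4565] 0.0551267580785017
scale 4
```

View pics/s28.png

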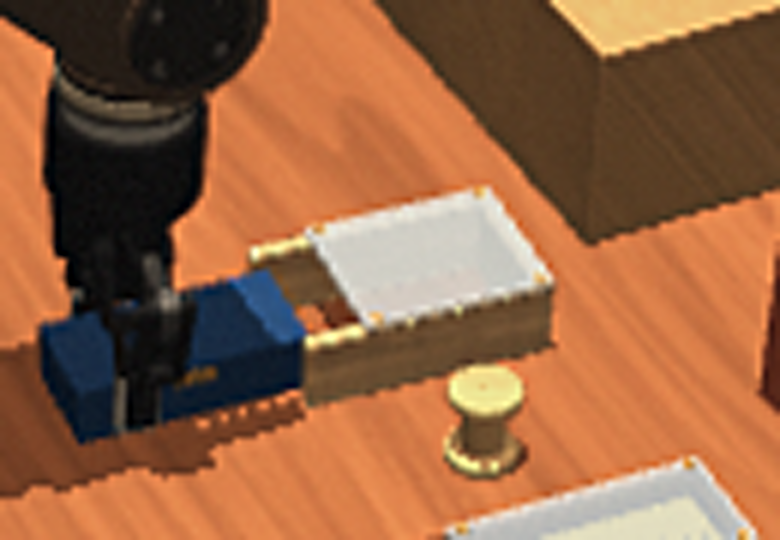

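View pics/c28.png

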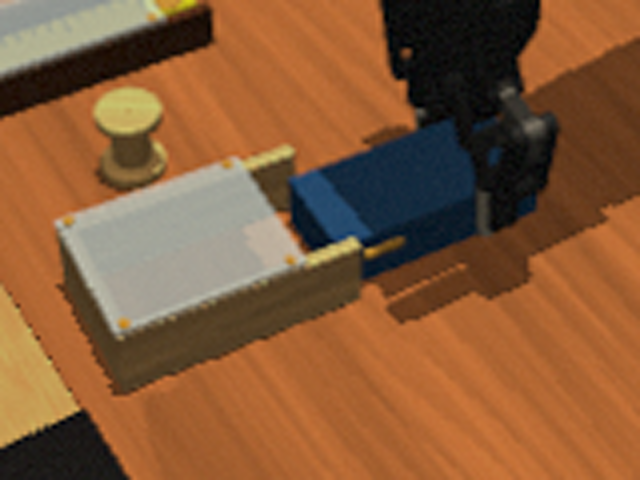

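```bash
python3 - 2>/dev/null <<'E'
from meas import *
a=lambda l:[(290+x/6,180+y/6) for x,y in l];b=lambda l:[(220+x/4,230+y/4) for x,y in l]
m=np.array([.6443,.1008]);v=np.array([np.cos(.079),-np.sin(.079)])
F=lambda P,m:[((p[:2]-m)@v+.0365,v[0]*(p-[*m,0])[1]-v[1]*(p-[*m,0])[0]) for p in P]
print("side box front top",np.array(F(plane(D,a([(270,270),(306,332),(40,328),(75,388)]),.032),m)),"bottom near rear",np.array(F(plane(D,a([(82,441)]),0),m)))
m=np.array([.6419,.1052])
print("scene",np.array(F(plane(S,b([(291,181),(334,243),(530,182)]),.032),m)))
E
```

```text
side box front top [[ 0.0082  0.0307]
 [ 0.0072 -0.0205]
 [-0.1131  0.0274]
 [-0.1116 -0.0212]] bottom near rear [[-0.1098 -0.0239]]
scene [[ 0.0078 -0.0231]
 [ 0.0077  0.0258]
 [-0.1023  0.0342]]
```

jog_arm(
  targets=[
    [[-0.5,-0.3,0],0,0.5],
    [[-1,-0.05,0],0,0.5],
    [[-1,0,0],0,0.5],
    [[-1,0,0],0,0.5],
    [[-0.8,0,0],0,0.5],
  ],
)

```text
time: 24.0
ee_pos: [0.5632, 0.1083, -0.0367]
ee_rot: [3.137, -0.063, 3.082]
contact_force: [-4.2, 1.1, 5.8]
width: 0.0556
```

```bash
python3 look.py side s29.png 290 180 420 270;python3 look.py scene c29.png 220 230 380 350
```

```text
24.05 [ 0.5649  0.1082 -0.0367] [ 3.1369 -0.0602  3.0816] [ 1.2527 -0.5921 -1.017 ] 0.055406878318099415
scale 6
24.1 [ 0.5649  0.1081 -0.0368] [ 3.137  -0.059   3.0818] [ 1.0794 -0.4715  2.4093] 0.055244615659961936
scale 4
```

View pics/s29.png

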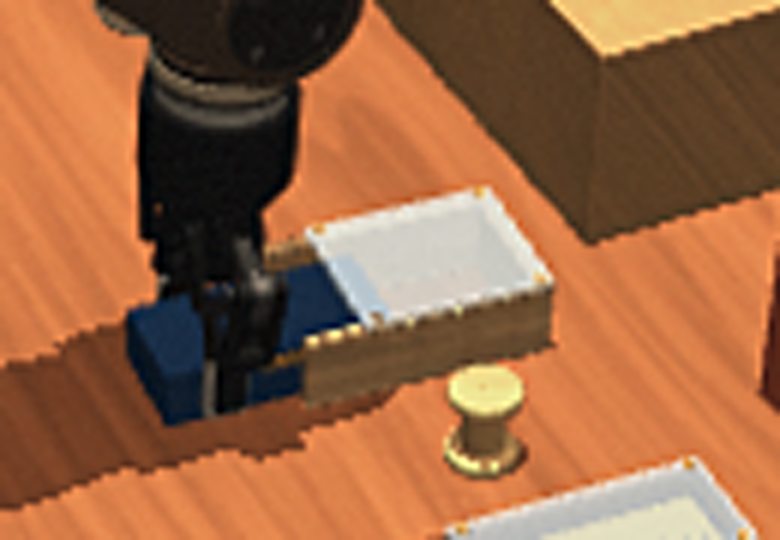

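View pics/c29.png

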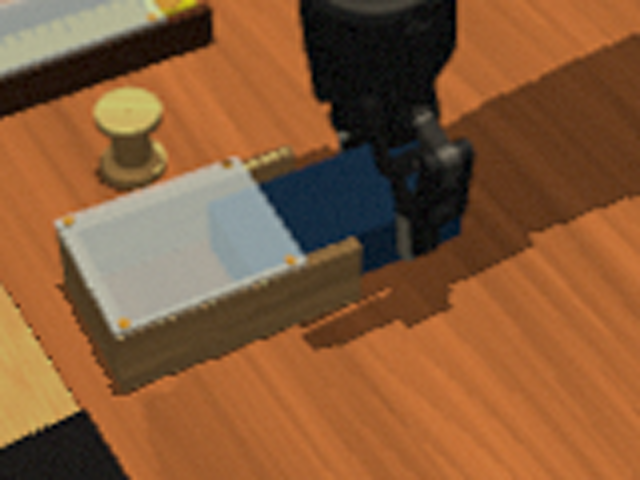

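jog_arm(
  targets=[
    [[0,0,0],0,0.85],
    [[0,0,0],0,0.85],
    [[3,0,-0.7],0,0.85],
    [[3,0,-0.7],0,0.7],
    [[0.5,0,0],0,0],
  ],
)

```text
time: 24.72
ee_pos: [0.5009, 0.1116, -0.0197]
ee_rot: [3.137, -0.055, 3.082]
contact_force: [-0.4, -0.7, -0.3]
width: 0.043
```

jog_arm(
  targets=[
    [[0,0,0],0,0],
    [[0,0,0],0,0],
    [[0,0,0],0,0],
    [[-0.2,0,0],0,0],
    [[-0.4,0,0],0,0],
  ],
)

```text
time: 25.35
ee_pos: [0.5099, 0.1109, -0.0202]
ee_rot: [3.136, -0.052, 3.081]
contact_force: [-0.1, -0.4, 0.5]
width: 0.0002
```

```bash
python3 look.py side s30.png 290 180 420 270;python3 look.py scene c30.png 220 230 380 350;python3 - <<'E'
from h import *
from rig import bot
planb([],bot.get_obs())
E
```

```text
25.4 [ 0.5106  0.1108 -0.02  ] [ 3.1363 -0.0509  3.081 ] [0.3969 0.176  0.4321] 0.00024989148397418177
scale 6
25.45 [ 0.5103  0.1109 -0.02  ] [ 3.1363 -0.0512  3.0811] [0.2657 0.5074 0.538 ] -0.00010964106924184148
scale 4
tip now [0.5121 0.1106 0.016 ] axis [-0.051  0.008 -0.999]
```

View pics/s30.png

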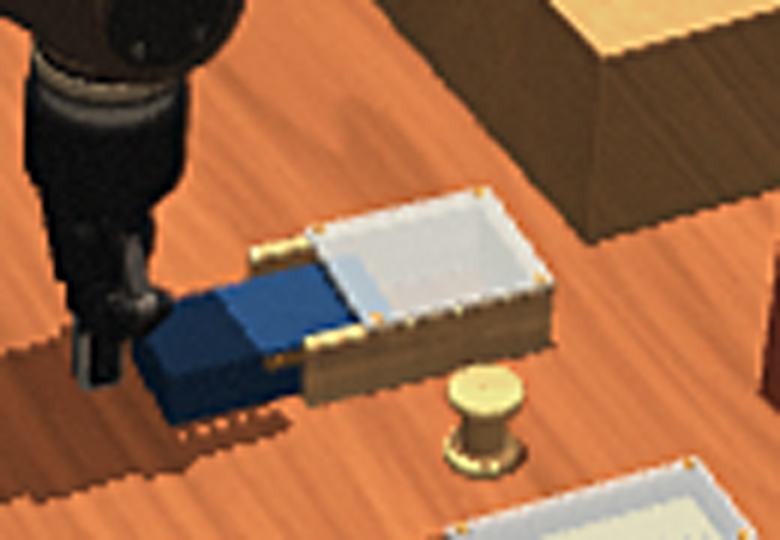

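View pics/c30.png

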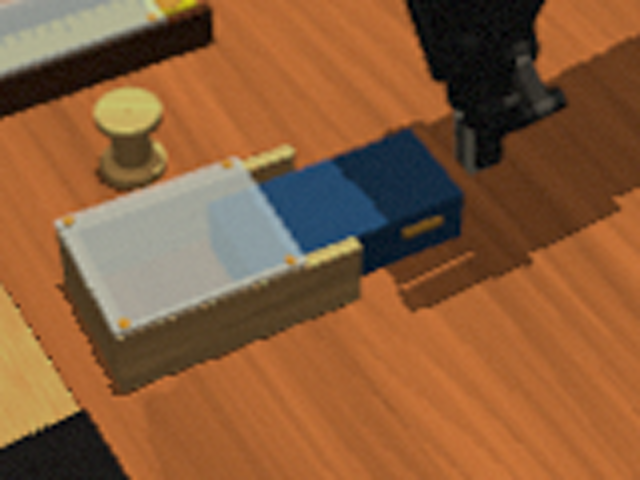

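jog_arm(
  targets=[
    [[-1.2,0,0],0,0],
    [[-1.3,0,0],0,0],
    [[-1.3,-0.05,0],0,0],
    [[-1.3,-0.05,0],0,0],
    [[-1.0,0,0],0,0],
  ],
)

```text
time: 26.08
ee_pos: [0.5725, 0.1061, -0.0238]
ee_rot: [3.137, -0.058, 3.081]
contact_force: [-4.2, 1.0, 3.6]
width: -0.0003
```

```bash
python3 look.py side s31.png 290 180 420 270;python3 look.py scene c31.png 220 230 380 350;python3 - <<'E'
from h import *
from rig import bot
planb([],bot.get_obs())
E
```

```text
26.125 [ 0.5743  0.1059 -0.0236] [ 3.1364 -0.055   3.0811] [-0.0059 -0.6327 -1.2704] 0.00013114123901751757
scale 6
26.175 [ 0.5738  0.106  -0.0237] [ 3.1364 -0.0545  3.0811] [ 0.7563 -0.5083  0.5449] 0.00020603238180232943
scale 4
tip now [0.5758 0.1057 0.0122] axis [-0.054  0.008 -0.999]
```

View pics/s31.png

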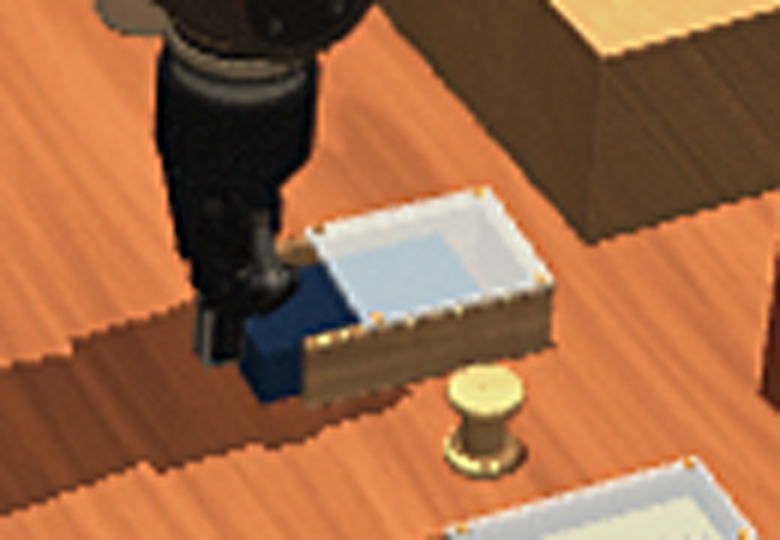

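View pics/c31.png

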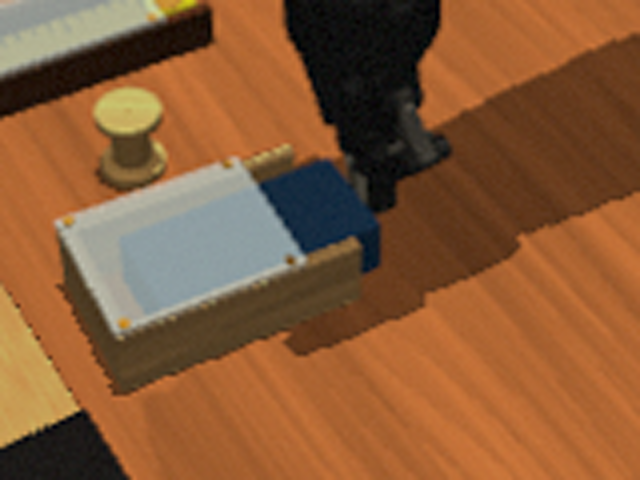

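jog_arm(
  targets=[
    [[-0.6,0,-0.1],0,0],
    [[-0.5,0,-0.1],0,0],
    [[-0.4,0,0],0,0],
    [[-0.3,0,0],0,0],
    [[-0.2,0,0],0,0],
  ],
)

```text
time: 26.8
ee_pos: [0.5932, 0.1049, -0.0235]
ee_rot: [3.137, -0.058, 3.081]
contact_force: [-3.0, 0.6, 2.2]
width: -0.0001
```

```bash
python3 look.py side s32.png 320 200 390 260;python3 look.py scene c32.png 220 250 330 330;python3 - <<'E'
from h import *
from rig import bot
planb([],bot.get_obs())
E
```

```text
26.85 [ 0.5936  0.1048 -0.0234] [ 3.1366 -0.0576  3.0813] [-2.3338 -0.2719  1.1517] 2.2799037881287615e-05
scale 9
26.9 [ 0.5936  0.1048 -0.0235] [ 3.1366 -0.0572  3.0814] [-2.485  -0.3039  0.7313] 3.9344121445997107e-05
scale 7
tip now [0.5956 0.1045 0.0125] axis [-0.057  0.008 -0.998]
```

View pics/s32.png

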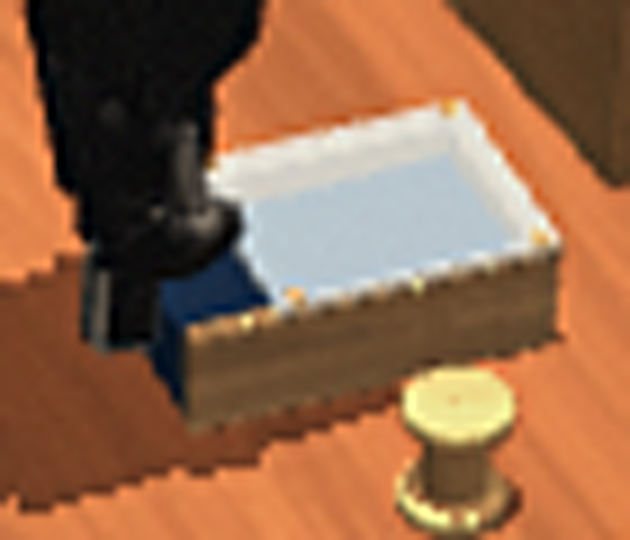

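View pics/c32.png

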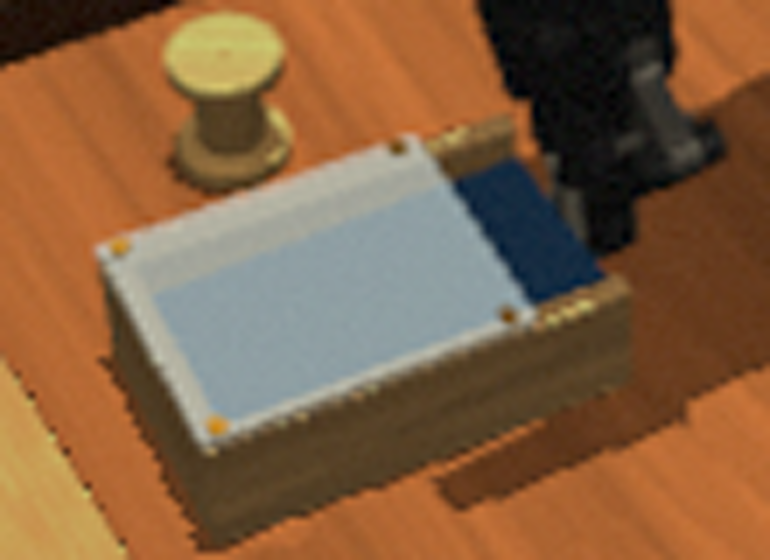

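```bash
python3 - <<'E'
from meas import *
a=lambda l:[(320+x/9,200+y/9) for x,y in l];b=lambda l:[(220+x/7,250+y/7) for x,y in l]
v=np.array([np.cos(.081),-np.sin(.081)]);u=np.array([-v[1],v[0]])
# case frame via own-view outer mouth bottom edges
ms=plane(S,b([(630,378)]),0)[0,:2]-.041*u
md=plane(D,a([(190,428)]),0)[0,:2]+.041*u
print("mouth est",ms,md)
F=lambda P,m:np.c_[(P[:,:2]-m)@v,(P[:,:2]-m)@u]
print("scene box top: rear, front",F(plane(S,b([(515,158),(603,278),(148,290),(215,415)]),.032),ms))
print("scene mouth tops",F(plane(S,b([(632,285)]),.044),ms))
print("side: front top corners",F(plane(D,a([(450,150),(515,232)]),.032),md),"rear top near",F(plane(D,a([(180,322)]),.032),md))
E
```

```text
mouth est [0.6044 0.1053] [0.6099 0.1074]
scene box top: rear, front [[ 0.0038 -0.0265]
 [ 0.0026  0.0286]
 [ 0.1204 -0.0261]
 [ 0.1206  0.0257]]
scene mouth tops [[0.0017 0.0445]]
side: front top corners [[ 0.1206  0.0279]
 [ 0.123  -0.0202]] rear top near [[ 0.0021 -0.0253]]
```

jog_arm(
  targets=[
    [[-0.2,0,0],0,0],
    [[-0.2,0,0],0,0],
    [[0.2,0,0],0,0],
    [[2,0,0],0,0],
    [[2,0,-3],0,0],
  ],
)

```text
time: 27.52
ee_pos: [0.5543, 0.1066, 0.0076]
ee_rot: [3.137, -0.065, 3.081]
contact_force: [-0.4, -0.4, 1.0]
width: -0.0
```

jog_arm(
  targets=[
    [[2,0,-5],0,0],
    [[0,2,-6],0,0],
    [[0,4,-4],0,0],
    [[0,5,0],0,0],
    [[0,0,0],0,0],
  ],
)

```text
time: 28.15
ee_pos: [0.5559, 0.2193, 0.1686]
ee_rot: [3.133, -0.044, 3.079]
contact_force: [0.8, -1.0, -0.2]
width: -0.0002
```

```bash
python3 look.py side s33.png 320 195 430 290;python3 look.py scene c33.png 190 210 320 320;python3 look.py wrist w33.png
```

```text
28.2 [0.5562 0.2179 0.1689] [ 3.1334 -0.0433  3.0772] [-0.4328 -0.2412  0.3101] -9.43618701215887e-05
scale 6
28.25 [0.5558 0.2168 0.1682] [ 3.1341 -0.0452  3.0758] [ 0.3279 -0.0854 -0.5076] -0.00010499741018968326
scale 5
28.3 [0.5553 0.2161 0.1675] [ 3.1345 -0.047   3.0747] [-0.5253 -0.4699  0.0088] 8.750313665183005e-05
```

View pics/s33.png

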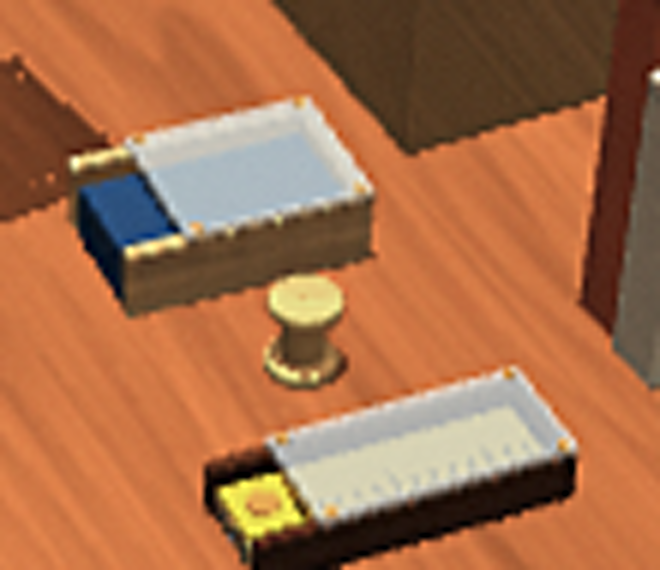

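View pics/c33.png

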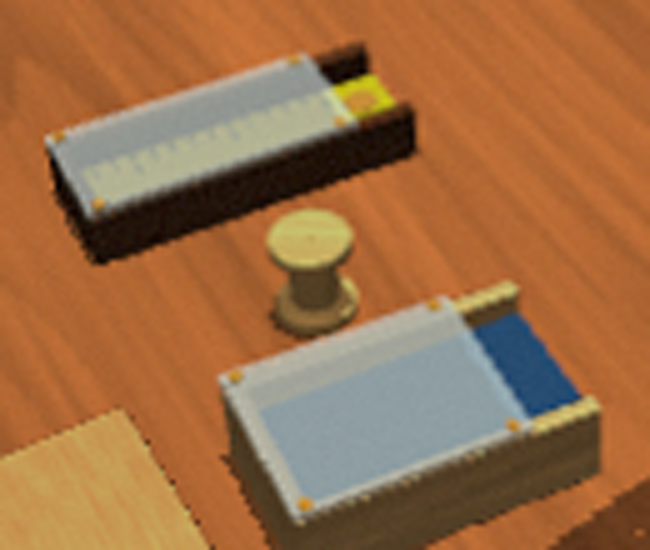

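View pics/w33.png

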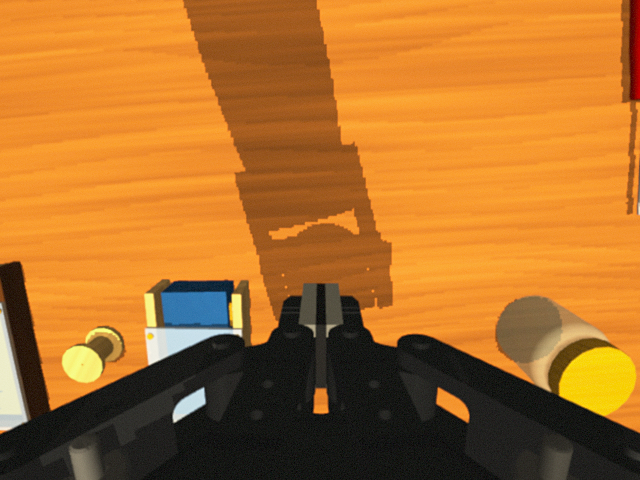

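jog_arm(
  targets=[
    [[0,-6,0],0,0],
    [[0,-6,0],0,0],
    [[0,-6,0],0,0],
    [[0,-6,0],0,0],
    [[0,-6,0],0,0],
  ],
)

```text
time: 28.92
ee_pos: [0.5325, -0.0929, 0.1616]
ee_rot: [3.136, -0.048, 3.075]
contact_force: [1.5, -0.6, -0.2]
width: -0.0
```

jog_arm(
  targets=[
    [[-2,-1,1],0,0],
    [[-2,0,1],0,0],
    [[0,0,0],0,0],
    [[0,0,0],0,0],
    [[0,0,0],0,0],
  ],
)

```text
time: 29.55
ee_pos: [0.5667, -0.116, 0.1367]
ee_rot: [3.136, -0.052, 3.059]
contact_force: [-0.3, 0.4, -0.6]
width: 0.0
```

```bash
python3 look.py wrist w34.png
```

```text
29.6 [ 0.5668 -0.1159  0.1368] [ 3.1366 -0.0515  3.0591] [0.0519 0.4391 0.1883] 0.00018401319671472777
```

View pics/w34.png

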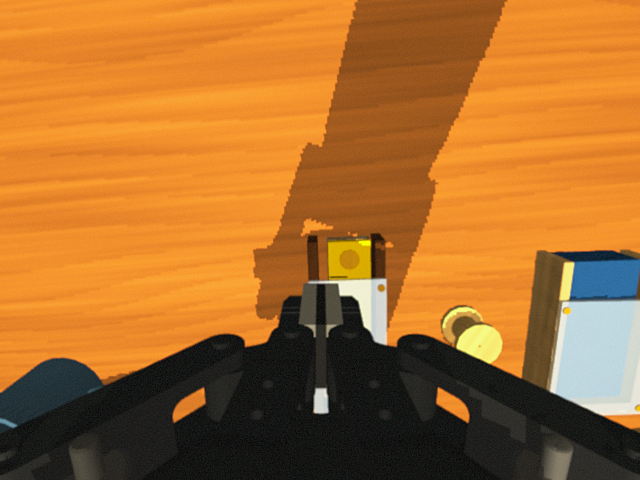

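```bash
python3 - <<'E'
from rig import bot
print(bot.hand_in()); print(bot.get_obs()["time"])
E
```

```text
the job is handed in; nothing more can be done
None
the job is handed in; nothing more can be done
```

I handed the job in at about 30 s of robot time (the limit is 72 s): the yellow leaf and the box lid are both shut, and each thing is in its own case with the gripper clear. No verdict was reported.

- **Rule:** I folded the leaf in with the shut fingers, then slid the rule by its rear end into the dark case. I pushed until it stopped, with about 12 N of wrist force. In the last wrist picture its end is level with the mouth to within a few mm. It lies against the +y wall, about 5 mm off the centre line. I did not measure the leaf angle directly; rough points on its ends put it within about 0.02 rad of the case's direction.
- **Box:** I pushed the lid over from behind and pressed it down, with at most about 18 N. Depth readings then showed it flat. I slid the box into the pale case until it reached the back. The scene and side cameras both put its rear end about 2–4 mm inside the mouth and within a few mm of the centre line.
- **Other things:** I touched none of the mug, jar, spool, book or screwdriver, though I did not measure them again at the end.

**What disagreed**
- The shut fingertips end about 36 mm short of the reported tool point. My first sweep passed over the leaf without touching it. I confirmed the offset against the table, with a light contact, and allowed for it from then on.
- The scene and side cameras disagreed by 3–6 mm across the table. I aligned each thing to its case within each camera's own picture, then averaged the two.
- Pushing the rule against the back tilted the tool by about 4 degrees, and some of that stayed to the end.

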